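# Clip the chromatography column into its holder and lock the cam

### The job

Take the long steel column from its rest and push it down into the bench holder until it lies fully home in both the plain cradle and the sprung clip, with the clip's jaw snapped shut over it. Only then turn the black cam knob clockwise until the brass follower drops into the cam's notch, and let go of everything. Do not ram the column against the holder, and leave the short column and the two vials beside it where they are.

Things in the scene. Friction and masses are not known exactly. Their poses are not given: they have to be found in the camera images.
- column: Long column: steel tube 14 mm in diameter, 170 mm long over two end nuts (20 mm in diameter, 16 mm long; 8 mm stubs beyond), 0.13-0.25 kg. Origin at its centre, x along it, ends alike. Lies level on a grey rest, axis 36 mm above the bench; V blocks 12 mm wide 45 mm either side of the rest's middle, rest's foot 44 mm wide, 8 mm high: free to grasp from above at its middle.
- short_column: Bystander: a thinner, shorter steel column, 10 mm in diameter and 120 mm long, on a similar grey rest, axis 33 mm above the bench. Origin at its centre, x along it. The two rests may have changed places.
- holder: Column holder, fixed: grey plate 205 x 205 mm, 12 mm thick, with a white cradle, a white sprung clip, a black cam knob and a brass follower. Origin on the bench under the seated column's middle; x along the seated column, z up. Plate from x -100 to +105, y -35 to +170 mm. Free space between cradle and clip down to the plate. Cradle, clip and jaw are slippery.
- seat (a point): Where the centre of the column lies when fully home: 48 mm above the bench, midway between cradle and clip; axes as the holder's. The end nuts hang outside cradle and clip, with about 11 mm of endways play either way.
- cradle (a point): Seated column's axis in the middle of the plain cradle, 50 mm from the seat along the holder's -x, 48 mm above the bench. Cradle 16 mm wide along x: floor 41 mm above the bench, two fixed cheeks 15.5 mm apart, flaring from 56 to 71 mm height to a 33 mm mouth.
- clip (a point): Seated column's axis in the middle of the sprung clip, 50 mm from the seat along the holder's +x, 48 mm above the bench. Clip 16 mm wide along x: floor 41 mm above the bench, fixed cheek on the -y side, hinged jaw on the +y side. Cheek and jaw flare to a 33 mm mouth at 76 mm height; a column laid in it stops with its axis about 64-68 mm up, some 18 mm short of home.
- jaw (a joint): Opening of the sprung jaw, rad: 0 shut, stop 0.22; hinged low on the clip about the holder's x. Its nose overhangs the seated column by 4 mm. A column pushed down over or right beside the clip (about 8 to 20 N) opens it some 0.12 rad, then it snaps back to 0 over the column. With the cam locked a lobe lies under the jaw's tail and the jaw cannot open.
- knob_grip (a point): On the cam knob's vertical axis, 56 mm above the bench, 50 mm along x and 95 mm along y from the holder's origin. The black grip is a bar 46 mm long, 12 mm thick, 42 to 68 mm above the bench. The frame turns with the knob; the bar's length lies along the frame's x turned 1.30 rad counter-clockwise (seen from above).
- cam (a joint): Angle of the cam knob, rad, growing as it turns clockwise seen from above; stops at 0 and 1.8. It starts 0.65 to 1.45 rad short of the place where the notch meets the follower; there the bar is parallel to the column only within about 0.2 rad, since the follower's block is bolted on by eye. It stays where it is left and takes about 0.05 to 0.2 N m.
- follower (a joint): Travel of the sprung brass follower, m: about 0 on the cam's round rim (24 mm radius), about 0.0043 when dropped into the notch (a V 12 mm wide). Let go within about 0.1 rad of the notch's middle, the knob is drawn there by the spring; turned too far, the follower climbs out. Its brass end button, behind a dark block on the +y side of the knob, moves in towards the block.
- vial_a: Bystander: amber vial, 23 mm in diameter, 42 mm high, origin under its centre.
- vial_b: Bystander: another such vial.
Not all that is in view belongs to the job. Leave any orange or turquoise look-alike of the column alone.

How it is judged:
On the way, in this order (a step that is already met when the one before it is completed fails the run):
1. the column is fully home in cradle and clip, the jaw shut over it (x of column in the frame of holder between -0.013 and 0.013 m and y of column in the frame of holder between -0.003 and 0.003 m and z of column in the frame of holder between 0.045 and 0.0505 m and angle between the x axis of column and the x axis of holder, either way round below 0.04 rad and value of joint jaw below 0.035 rad), for 0.2 s.
2. the follower has dropped into the cam's notch (value of joint follower above 0.003 m), for 0.2 s.
At the end, for the whole second after the job is handed in: The column's centre lies within 13 mm endways, 3 mm sideways and -3 to +2.5 mm in height of the seat, its axis within 0.04 rad of the holder's; the jaw is shut (under 0.035 rad), the follower is in the notch (over 3 mm), and all is at rest (all of step 1 and value of joint follower above 0.003 m and linear speed of column below 0.02 m/s and velocity of joint cam below 0.05 rad/s); the robot touches nothing.
It fails at once if the column is rammed against the holder (over 90 N) (contact force between column and holder above 90 N).
It fails at once if the short column or a vial is moved more than 40 mm (distance of any of short_column, vial_a, vial_b from where it was at the start of the episode above 0.04 m).
It also fails if it takes over 67 s, if anything falls off the work surface, if the arm or the gripper's body presses on something with over 40 N, if the wrist force passes 120 N, or if a joint passes its speed limit or range.

### The arm

A 6-joint arm with a two-finger parallel gripper is mounted at the origin on the work surface. World frame = base frame: x ahead of the robot, y to its left, z up, the work surface at z = 0. Lengths are in m, angles in rad, forces in N, time in s.
With the tool pointing down it reaches from about 0.35 to 0.8 m from the base axis. Payload 7.3 kg.
Tool frame: the origin (TCP) lies midway between the tips of the shut fingers; the grasp point (between the pads) lies 19 mm behind it; x points along the fingers, y is the direction in which the jaws open and shut, and the axes are right-handed (so a half turn about x gives the same grasp; the last joint's range is limited). The gripper opens to 85 mm and grips with 20 to 120 N. Pads are 22 mm wide; open, the fingers measure 114 mm over their backs; the gripper's body (76 mm by 85 mm) begins 54 mm behind the grasp point. The pads swing forward as they close: fully open they stand 13 mm farther back than shut.
Start: joints at [-1.459, 0.342, 1.524, -0, 1.275, -0.146], TCP at [0.134, -0.508, 0.202] pointing down, gripper open.
Joint ranges: [-2.53, 2.53], [-0.77, 2.02], [0.04, 2.7], [-1, 4.14], [0.28, 2.66], [-3.11, 3.11]. Speed limits (rad/s): [2.57, 2.57, 3.14, 3.14, 3.14, 3.14].

### API

Orientations are given as a unit quaternion [w, x, y, z].
In Python, from rig import sense, cams, order gives the robot as it stands.
- The arm moves only by the tool apply_moves, never from a script. Its argument "series" is a list of rows, each an object with "linear": the shift along the tool's x, y, z in cm, a list of three; "angular": the turn, a rotation vector about the tool's x, y, z in degrees, a list of three; "grip": the opening, from -1 (shut) to 1 (fully open). A call has exactly 5 rows; each row shifts and turns the commanded pose from where the row before left it, along the tool's axes as they then stand; what a row does not reach is not made up. A row lasts 1/12 s, in which the tool goes at most 41.7 mm and 7.16 degrees, less where a joint would pass 70% of its speed; a pose out of reach is approached as far as the arm can. A call with a gripper value outside its range is refused whole. The fingers move at their own pace and stop on an object; the grip force is fixed at half the most. Time passes only in rows, so rows that do not move let the fingers close, or fill a call up. It gives the time, the measured TCP pose, the force and the opening at its end, in the units of the state.
- sense(): the state, without advancing time (a new reading comes with each control period).
- cams.capture(name): name is "scene" or "top" or "wrist"; returns the picture (480x640x3 uint8, red, green, blue); there is no depth.
- cams.camera_params(name): a dict with "vertical_fov" (degrees; the focal length in pixels is half the picture's height over the tangent of half this angle, whatever the lens; pixels are square), "cx", "cy" (the principal point, pixels), "R" (3x3) and "t" (3): a world point X has camera coordinates R X + t. Camera axes: x right, y down, z forward; pixel columns grow to the right and rows downward; lengths in m; the calibration is good to about 2 mm. A picture is of the moment at which its call begins: read the wrist's pose just before it. camera_params takes no time and is no camera call; for the wrist camera it gives the pose at the moment of the call.
- order.finish_job(): hands the job in, once; it reports no verdict.
The state is a dict: "time": time; "qpos": joint angles; "joint_vel": joint speeds; "tau": joint torques, N m; "tool_pos": TCP position; "orientation": TCP orientation; "wrist_force": force on the tool from outside, world axes, zero at the start; "moment": the same for the moment, N m; "grip_width": opening from 0.0 (shut) to 1.0 (fully open).
Only numpy, scipy, OpenCV 4.12 (cv2) and the standard library are available. Lean on these libraries where they do the work, as an engineer would, in place of code of your own. Each camera call takes 0.05 s, during which the arm holds its last target.

## Working session

There is one attempt and no reset: what is moved stays moved. The work goes in short steps, Python scripts to look and compute and a tool call to move; the robot and the scene stay as the last step left them, time stands still between calls to the robot, and variables do not carry over. Pictures are saved under pics/ and viewed, and the job is handed in when it is done.

Besides the shell and the picture viewer there is one more tool, called after "Request:" by a JSON object that holds its "name" and its "arguments". apply_moves: Moves the arm, as the interface text tells. Its arguments: {"type":"object","properties":{"series":{"type":"array"}},"required":["series"]}

```bash
ls; mkdir -p pics
cat > h.py <<'E'
import numpy as np, cv2
from rig import sense, cams, order
def snap(n,f):
    p=cams.camera_params(n); im=np.array(cams.capture(n)); cv2.imwrite('pics/'+f,im[:,:,::-1]); return im,p
def K(p):
    return 240/np.tan(np.radians(p['vertical_fov'])/2)
def ray(p,u,v):
    R=np.array(p['R']);t=np.array(p['t']);f=K(p)
    d=R.T@np.array([(u-p['cx'])/f,(v-p['cy'])/f,1.]); return -R.T@t,d
def plane(p,u,v,z):
    c,d=ray(p,u,v); return c+d*(z-c[2])/d[2]
def proj(p,X):
    R=np.array(p['R']);t=np.array(p['t']);f=K(p); q=R@np.array(X)+t
    return np.array([p['cx']+f*q[0]/q[2],p['cy']+f*q[1]/q[2]])
E
python3 - <<'E'
from h import *
for n in ['scene','top']:
    im,p=snap(n,n+'0.png'); print(n,p)
print(sense())
E
```

```text
pics
scene {'vertical_fov': 56.432480747755775, 'cx': 315.1952447933814, 'cy': 244.5560802224908, 'R': array([[-4.18555884e-01,  9.08190759e-01, -7.18516361e-04],
       [ 5.27987875e-01,  2.42688746e-01, -8.13837193e-01],
       [-7.38945042e-01, -3.41015714e-01, -5.81092512e-01]]), 't': array([ 0.27675733, -0.14418677,  1.16199309])}
top {'vertical_fov': 48.51342247238233, 'cx': 322.2804509975185, 'cy': 233.22999209173466, 'R': array([[ 0.01441758, -0.99970183, -0.01970764],
       [-0.9978034 , -0.01311011, -0.06493453],
       [ 0.0646568 ,  0.02060055, -0.9976949 ]]), 't': array([-0.09922362,  0.43333833,  1.16740141])}
{'time': 0.1, 'qpos': array([-1.45900218e+00,  3.42642073e-01,  1.52489668e+00, -2.42895666e-05,
        1.27544365e+00, -1.46028023e-01]), 'joint_vel': array([-1.55916489e-04, -1.10366116e-03, -2.54773561e-03,  2.40243167e-05,
        1.13422357e-04, -4.00254074e-04]), 'tau': array([ 1.97902344e-03, -4.34447908e+01, -2.46491128e+01, -2.00293434e-04,
        4.69057195e-03, -3.02789985e-06]), 'tool_pos': array([ 0.1338164 , -0.50724535,  0.20160986]), 'orientation': array([ 0.09041269,  0.70123924,  0.09139553, -0.70123885]), 'wrist_force': array([ 0.93413874, -1.42710921, -0.6758532 ]), 'moment': array([-0.01403409,  0.04957419, -0.0063942 ]), 'grip_width': 1.0011370504173036}
```

View pics/scene0.png

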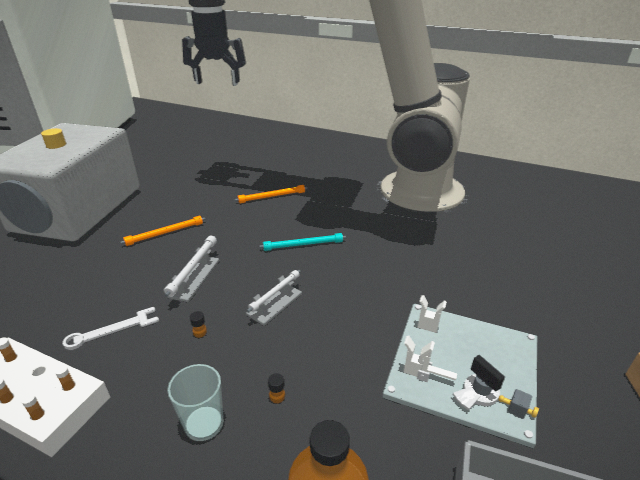

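View pics/top0.png

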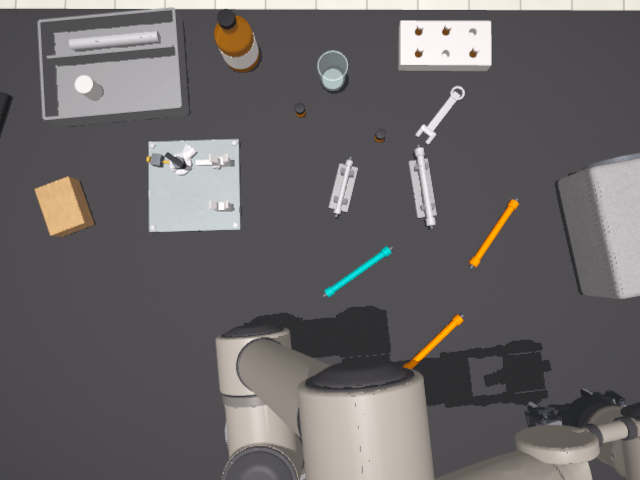

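The column is at top-view px (424,186), and the holder has its cradle at (221,206) and clip at (219,160). I'll zoom in for measurements.

Run:
```python
from h import *
p=cams.camera_params('top'); im=cv2.imread('pics/top0.png')
a=cv2.resize(im[130:240,140:250],None,fx=5,fy=5,interpolation=cv2.INTER_CUBIC)
b=cv2.resize(im[140:235,385:450],None,fx=3.5,fy=5.5,interpolation=cv2.INTER_CUBIC)
b=cv2.resize(im[135:240,390:455],None,fx=5,fy=5,interpolation=cv2.INTER_CUBIC)[:550]
cv2.imwrite('pics/z0.png',a); cv2.imwrite('pics/z1.png',b)
# plate: mask by colour
hsv=cv2.cvtColor(im,cv2.COLOR_BGR2HSV)
sub=np.zeros(im.shape[:2],np.uint8); sub[132:240,140:250]=1
m=((im.min(2)>95).astype(np.uint8))*sub
m=cv2.morphologyEx(m,cv2.MORPH_CLOSE,np.ones((9,9)))
c=max(cv2.findContours(m,0,1)[0],key=cv2.contourArea)
r=cv2.minAreaRect(c); q=cv2.boxPoints(r); print(r)
W=np.array([plane(p,u,v,0.012) for u,v in q]); print(W.round(4)); print([np.linalg.norm(W[i]-W[i-1]).round(4) for i in range(4)])
# column
sub[:]=0; sub[140:235,405:442]=1
m=((im.min(2)>150).astype(np.uint8))*sub
ys,xs=np.nonzero(m); P=np.array([plane(p,u,v,0.036+.005)[:2] for u,v in zip(xs,ys)])
c=P.mean(0);U,S,V=np.linalg.svd(P-c);s=(P-c)@V[0];print('col',c,V[0],s.min(),s.max(),len(P))
```

```text
((193.17892456054688, 184.92234802246094), (91.61370086669922, 92.93199157714844), 88.33971405029297)
[[0.6394 0.3094 0.012 ]
 [0.6476 0.099  0.012 ]
 [0.441  0.088  0.012 ]
 [0.4323 0.2959 0.012 ]]
[np.float64(0.2076), np.float64(0.2105), np.float64(0.2069), np.float64(0.2081)]
col [ 0.53748133 -0.31044538] [-0.99125369 -0.13197016] -0.10027033492537886 0.08484142054181062 1112
```

View pics/z0.png

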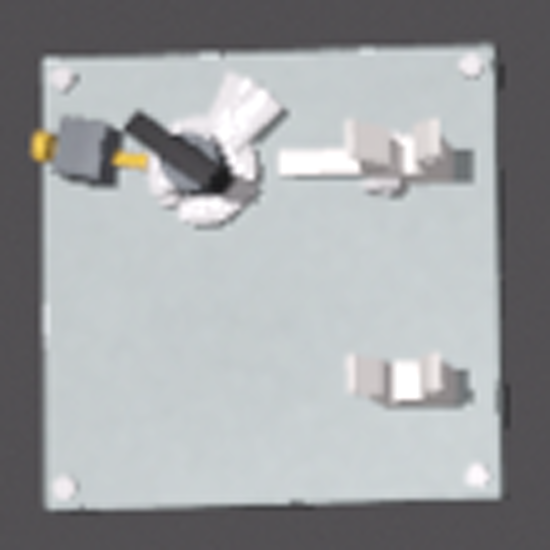

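View pics/z1.png

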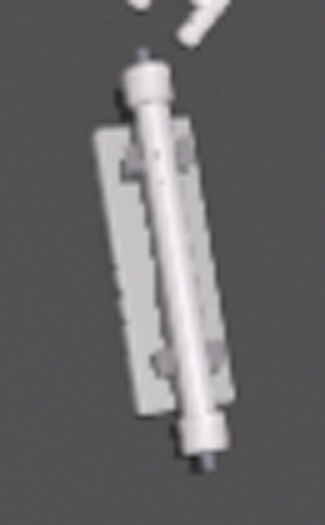

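```bash
cat >> h.py <<'E'
from scipy.spatial.transform import Rotation as Ro
def Rt(q): return Ro.from_quat([q[1],q[2],q[3],q[0]])
def down(yaw): # tool x down, tool y horizontal at angle yaw
    x=np.array([0,0,-1.]); y=np.array([np.cos(yaw),np.sin(yaw),0]); return Ro.from_matrix(np.array([x,y,np.cross(x,y)]).T)
def plan(pos,yaw=None,cur=None):
    s=sense(); R0=Rt(s['orientation']); p0=s['tool_pos'] if cur is None else cur
    lin=R0.inv().apply(np.array(pos)-p0)*100
    if yaw is None: rv=np.zeros(3)
    else: rv=min(((R0.inv()*down(yaw+k*np.pi)).as_rotvec(degrees=True) for k in (0,1)),key=np.linalg.norm)
    print('lin cm (now-frame)',lin.round(2),'rot deg',rv.round(2),'t',s['time'],'q6',s['qpos'].round(2), 'F',s['wrist_force'].round(1),'tcp',p0.round(4))
    return lin,rv
E
python3 - <<'E'
from h import *
s=sense(); M=Rt(s['orientation']).as_matrix(); print(M.round(3))
p=cams.camera_params('wrist'); R=np.array(p['R']); c=-R.T@p['t']; print(p['vertical_fov'],'cam in tool',M.T@(c-s['tool_pos']),'axes in tool',(R@M).round(3))
plan([.545,-.309,.25],np.pi/2+.13)
E
```

```text
[[-0.     0.255 -0.967]
 [ 0.001 -0.967 -0.255]
 [-1.    -0.001 -0.   ]]
70.13771887697006 cam in tool [-0.17170047  0.00046277 -0.06526249] axes in tool [[-0.     1.     0.001]
 [-0.258 -0.001  0.966]
 [ 0.966  0.     0.258]]
lin cm (now-frame) [ -4.82  -8.69 -44.81] rot deg [ 7.32 -0.01  0.08] t 0.1 q6 [-1.46  0.34  1.52 -0.    1.28 -0.15] F [ 0.9 -1.4 -0.7] tcp [ 0.1338 -0.5072  0.2016]
```

Request:
{"name": "apply_moves", "arguments": {"series": [{"linear": [-0.6, -0.58, -3.0], "angular": [0, 0, 0], "grip": 1}, {"linear": [-0.6, -0.58, -3.0], "angular": [0, 0, 0], "grip": 1}, {"linear": [-0.6, -0.58, -3.0], "angular": [0, 0, 0], "grip": 1}, {"linear": [-0.6, -0.58, -3.0], "angular": [0, 0, 0], "grip": 1}, {"linear": [-0.6, -0.58, -3.0], "angular": [0, 0, 0], "grip": 1}]}}

```text
time: 0.52
tool_pos: [0.2725, -0.4404, 0.2321]
orientation: [-0.09, -0.701, -0.091, 0.701]
wrist_force: [0.6, -0.8, 0.5]
grip_width: 0.997
```

Request:
{"name": "apply_moves", "arguments": {"series": [{"linear": [-0.36, -0.58, -3.0], "angular": [0, 0, 0], "grip": 1}, {"linear": [-0.36, -0.58, -3.0], "angular": [0, 0, 0], "grip": 1}, {"linear": [-0.36, -0.58, -3.0], "angular": [0, 0, 0], "grip": 1}, {"linear": [-0.36, -0.58, -3.0], "angular": [0, 0, 0], "grip": 1}, {"linear": [-0.36, -0.58, -3.0], "angular": [0, 0, 0], "grip": 1}]}}

```text
time: 0.93
tool_pos: [0.4103, -0.374, 0.25]
orientation: [-0.091, -0.701, -0.091, 0.701]
wrist_force: [-0.6, 0.2, 0.5]
grip_width: 1.005
```

Request:
{"name": "apply_moves", "arguments": {"series": [{"linear": [0, -0.8, -3.7], "angular": [0, 0, 0], "grip": 1}, {"linear": [0, -0.8, -3.7], "angular": [0, 0, 0], "grip": 1}, {"linear": [0, -0.8, -3.7], "angular": [0, 0, 0], "grip": 1}, {"linear": [0, -0.5, -3.7], "angular": [0, 0, 0], "grip": 1}, {"linear": [0, 0, 0], "angular": [7.1, 0, 0], "grip": 1}]}}

```text
time: 1.35
tool_pos: [0.5497, -0.3054, 0.2486]
orientation: [0.049, 0.706, 0.05, -0.705]
wrist_force: [-0.2, 0.2, -0.6]
grip_width: 0.997
```

Run:
```python
from h import *
plan([.545,-.309,.20],np.pi/2+.13)
im,p=snap('wrist','w1.png'); plan([.545,-.309,.20],np.pi/2+.13)
np.savez('w1.npz',**{k:np.array(v) for k,v in p.items()})
```

```text
lin cm (now-frame) [4.86 0.3  0.52] rot deg [ 0.55 -0.06  0.13] t 1.35 q6 [-0.63  0.51  1.13  0.    1.5   0.8 ] F [-0.2  0.2 -0.6] tcp [ 0.5497 -0.3054  0.2486]
lin cm (now-frame) [4.86 0.18 0.25] rot deg [-0.23  0.05  0.09] t 1.4 q6 [-0.63  0.51  1.13  0.    1.5   0.81] F [-0.8 -0.4 -0.8] tcp [ 0.5473 -0.3069  0.2486]
```

View pics/w1.png

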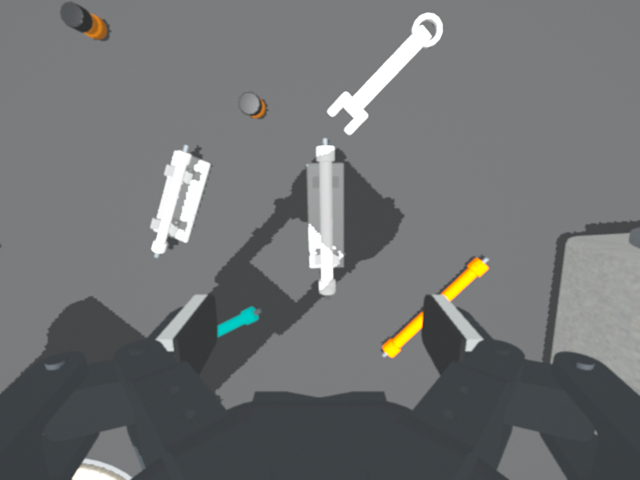

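Wrist view: column from stub tip (325,140) to its near nut end (327,293), with the rest beneath it.

Run:
```python
from h import *
p=dict(np.load('w1.npz')); im=cv2.imread('pics/w1.png')
z=cv2.resize(im[130:305,280:375],None,fx=3.4,fy=3.4,interpolation=cv2.INTER_CUBIC); 
for i in range(0,175,20): cv2.putText(z,str(130+i),(0,int(i*3.4)+5),0,.4,(0,255,255),1)
for i in range(0,95,20): cv2.putText(z,str(280+i),(int(i*3.4),590),0,.4,(0,255,255),1)
cv2.imwrite('pics/w1z.png',z)
a=plane(p,325,140,.036);b=plane(p,325,148,.036);c=plane(p,327,293,.036)
print(a,b,c,np.linalg.norm(b-c),(b+c)/2)
g=im.max(2)
for v in (155,180,200,220,240,270,285): print(v,g[v,300:350])
```

```text
[ 0.628263   -0.30086181  0.036     ] [ 0.62005259 -0.30204505  0.036     ] [ 0.45316877 -0.32853997  0.036     ] 0.16897393213539535 [ 0.53661068 -0.31529251  0.036     ]
155 [126 126 126 126 126 126 126 127 127 125 125 126 127 126 126 152 226 253
 249 229 226 243 245 227 220 220 219 218 216 213 212 211 209 199 162  98
  71  73  74  74  73  72  73  74  79  99 119 126 126 126]
180 [ 74  74  73  73  72  74  95 130 156 163 162 160 154 147 146 147 147 147
 151 175 201 212 215 218 220 222 224 222 218 211 205 189 163 147 146 146
 146 148 151 157 162 162 156 131  92  74  73  73  73  73]
200 [ 74  74  74  72  74  73  82 115 149 161 161 161 160 160 160 160 160 160
 162 175 194 208 215 218 218 221 222 222 220 214 206 196 178 163 161 161
 161 161 161 161 161 161 155 130  92  74  74  74  74  74]
220 [104  88  79  73  72  71  74  93 129 152 159 159 160 159 159 159 159 159
 160 167 185 203 212 216 219 220 221 222 220 216 209 201 185 163 159 158
 159 159 158 158 159 159 153 130  92  73  73  74  73  74]
240 [126 127 126 126 127 125 124 137 203 252 255 255 255 254 254 254 254 254
 255 255 251 222 209 215 218 219 220 222 220 216 211 201 182 161 156 157
 156 156 156 157 157 156 150 127  92  75  73  73  72  73]
270 [126 126 126 127 127 126 126 126 126 126 126 125 126 125 124 124 125 126
 122 114 154 244 255 255 255 255 255 255 255 255 255 255 245 143  75  72
  72  73  73  73  74  72  74  73  72  72  73  74  73  71]
285 [125 126 126 125 125 127 126 125 127 125 112  90  74  73  74  73  72  85
 157 244 255 255 255 255 255 255 250 231 218 216 216 216 216 212 204 176
 135 124 126 127 126 126 127 127 127 127 126 125 125 126]
```

View pics/w1z.png

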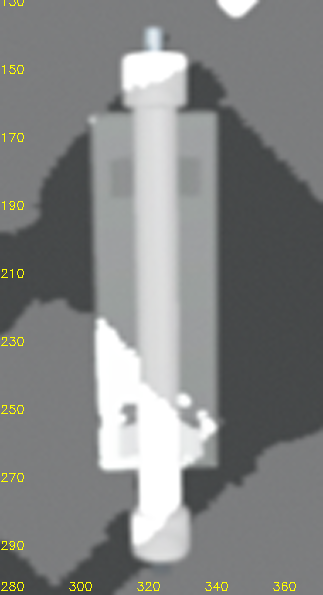

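Run:
```python
from h import *
p=dict(np.load('w1.npz')); print('cam',-p['R'].T@p['t'])
for z in (.026,.036,.046): print(z,plane(p,325,145.5,z),plane(p,325,161,z),plane(p,326.8,279,z),plane(p,326.8,295,z))
```

```text
cam [ 0.61429907 -0.29713687  0.42040953]
0.026 [ 0.62284522 -0.30179184  0.026     ] [ 0.60630329 -0.30417578  0.026     ] [ 0.46723907 -0.32644901  0.026     ] [ 0.44629498 -0.32949628  0.026     ]
0.036 [ 0.62262854 -0.30167382  0.036     ] [ 0.60650602 -0.30399731  0.036     ] [ 0.47096768 -0.32570581  0.036     ] [ 0.45055462 -0.32867583  0.036     ]
0.046 [ 0.62241186 -0.30155579  0.046     ] [ 0.60670875 -0.30381884  0.046     ] [ 0.47469629 -0.32496262  0.046     ] [ 0.45481425 -0.32785537  0.046     ]
```

Run:
```python
from h import *
plan([.5386,-.3145,.14],np.pi/2+.15)
```

```text
lin cm (now-frame) [10.86  0.66  0.95] rot deg [-1.38  0.05  0.09] t 1.4 q6 [-0.63  0.51  1.13  0.    1.5   0.81] F [-0.8 -0.4 -0.8] tcp [ 0.5473 -0.3069  0.2486]
```

Request:
{"name": "apply_moves", "arguments": {"series": [{"linear": [3.2, 0.3, 0.5], "angular": [-1.3, 0, 0], "grip": 1}, {"linear": [3.2, 0.3, 0.4], "angular": [0, 0, 0], "grip": 1}, {"linear": [3.2, 0, 0], "angular": [0, 0, 0], "grip": 1}, {"linear": [1.2, 0, 0], "angular": [0, 0, 0], "grip": 1}, {"linear": [0, 0, 0], "angular": [0, 0, 0], "grip": 1}]}}

```text
time: 1.82
tool_pos: [0.534, -0.3156, 0.138]
orientation: [-0.054, -0.703, -0.058, 0.707]
wrist_force: [-0.2, -0.5, 1.0]
grip_width: 0.999
```

Run:
```python
from h import *
plan([.5386,-.3145,.14],np.pi/2+.15)
im,p=snap('wrist','w2.png'); 
np.savez('w2.npz',**{k:np.array(v) for k,v in p.items()})
```

```text
lin cm (now-frame) [-0.2  -0.04 -0.47] rot deg [0.43 0.34 0.33] t 1.8167 q6 [-0.66  0.57  1.33 -0.    1.25  0.76] F [-0.2 -0.5  1. ] tcp [ 0.534  -0.3156  0.138 ]
```

View pics/w2.png

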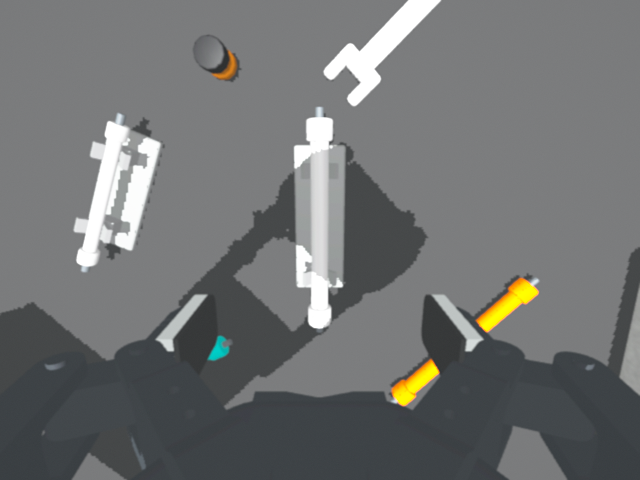

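Run:
```python
from h import *
p=dict(np.load('w2.npz')); im=cv2.imread('pics/w2.png'); g=im.max(2).astype(int); print('cam',-p['R'].T@p['t'])
print(g[110:145,319]); print(g[295:335,319])
for v in (130,180,220,260,318): print(v,g[v,300:340])
for z in (.026,.036,.046): print(z,plane(p,319.5,118.5,z),plane(p,319,327.5,z))
print(proj(p,[.5386,-.3145,.036]))
```

```text
cam [ 0.59977085 -0.30664419  0.30929906]
[237 237 237 237 237 237 235 250 255 255 255 255 255 255 255 255 255 255
 255 255 255 255 255 255 255 255 255 255 255 255 255 255 255 255 255]
[255 255 255 255 255 255 255 255 255 255 255 255 255 255 255 250 255 255
 255 255 255 255 255 255 255 255 255 255 255 255 255 255 255 215 131 120
 118 102  80  85]
130 [127 125 127 125 126 147 217 253 255 255 255 255 255 255 255 255 255 255
 255 255 255 255 255 255 255 255 255 255 255 255 254 250 216 150 126 125
 127 126 126 126]
180 [163 163 163 163 163 164 164 164 163 165 176 194 206 210 214 217 219 220
 221 223 224 223 220 217 213 209 205 197 183 166 162 163 163 163 163 163
 163 163 164 163]
220 [160 160 159 160 159 161 159 159 159 160 169 187 204 210 214 218 218 219
 219 220 222 222 220 217 212 208 202 191 175 162 159 159 160 160 160 159
 159 160 160 160]
260 [254 254 254 254 254 254 255 255 255 255 254 244 217 208 213 216 219 219
 219 220 222 222 221 217 212 206 200 187 168 158 156 156 156 155 155 156
 156 156 155 156]
318 [127 127 126 124 107  82  75 117 214 255 255 255 255 255 255 255 255 255
 255 255 255 255 255 255 255 255 255 255 254 238 195 130  81  76  83  87
  99 112 120 125]
0.026 [ 0.62314391 -0.30168179  0.026     ] [ 0.44393606 -0.32956111  0.026     ]
0.036 [ 0.62231888 -0.30185695  0.036     ] [ 0.44943677 -0.32875218  0.036     ]
0.046 [ 0.62149385 -0.30203212  0.046     ] [ 0.45493749 -0.32794325  0.046     ]
[318.77750162 228.24446085]
```

Run:
```python
from h import *
plan([.5385,-.315,.019],np.pi/2+.154)
```

```text
lin cm (now-frame) [12.16 -0.06 -0.37] rot deg [0.19 0.17 0.15] t 1.8667 q6 [-0.66  0.57  1.32 -0.    1.25  0.76] F [ 0.9 -0.2  0.4] tcp [ 0.5354 -0.3164  0.1406]
```

Request:
{"name": "apply_moves", "arguments": {"series": [{"linear": [2.4, 0, -0.2], "angular": [0, 0, 0], "grip": 1}, {"linear": [2.4, 0, 0], "angular": [0, 0, 0], "grip": 1}, {"linear": [2.4, 0, 0], "angular": [0, 0, 0], "grip": 1}, {"linear": [0.8, 0, 0], "angular": [0, 0, 0], "grip": 1}, {"linear": [0, 0, 0], "angular": [0, 0, 0], "grip": 1}]}}

```text
time: 2.28
tool_pos: [0.5381, -0.3161, 0.0615]
orientation: [-0.055, -0.704, -0.056, 0.706]
wrist_force: [0.1, 1.0, 0.1]
grip_width: 1.0
```

Run:
```python
from h import *
plan([.5385,-.315,.019],np.pi/2+.154)
im,p=snap('wrist','w3.png'); 
plan([.5385,-.315,.019],np.pi/2+.154)
```

```text
lin cm (now-frame) [ 4.25 -0.1  -0.06] rot deg [0.17 0.09 0.08] t 2.2833 q6 [-0.65  0.65  1.41 -0.    1.08  0.76] F [0.1 1.  0.1] tcp [ 0.5381 -0.3161  0.0615]
lin cm (now-frame) [ 4.41 -0.18  0.03] rot deg [ 0.16 -0.02 -0.03] t 2.3333 q6 [-0.65  0.65  1.41 -0.    1.08  0.76] F [ 0.1 -1.2  0.7] tcp [ 0.539  -0.3167  0.0631]
```

View pics/w3.png

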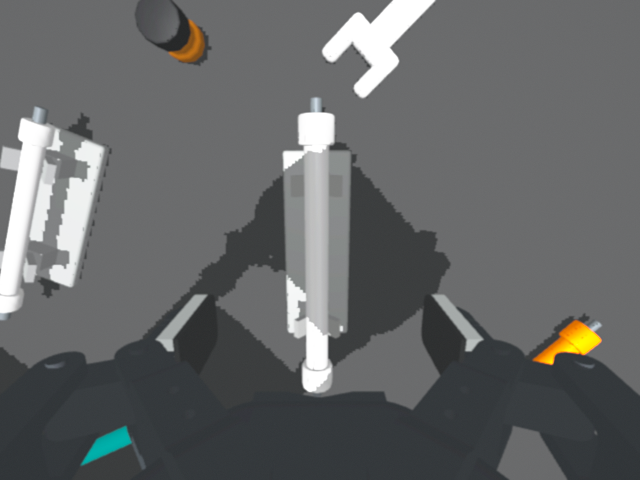

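The column is centred between the fingers (u≈317 against a finger midline of about 320). I'll descend and close.

Request:
{"name": "apply_moves", "arguments": {"series": [{"linear": [1.5, -0.15, 0], "angular": [0, 0, 0], "grip": 1}, {"linear": [1.5, 0, 0], "angular": [0, 0, 0], "grip": 1}, {"linear": [1.1, 0, 0], "angular": [0, 0, 0], "grip": 1}, {"linear": [0.2, 0, 0], "angular": [0, 0, 0], "grip": 1}, {"linear": [0, 0, 0], "angular": [0, 0, 0], "grip": 0.3}]}}

```text
time: 2.75
tool_pos: [0.5388, -0.315, 0.0198]
orientation: [0.055, 0.705, 0.055, -0.705]
wrist_force: [0.1, 0.6, 0.1]
grip_width: 0.887
```

Request:
{"name": "apply_moves", "arguments": {"series": [{"linear": [0, 0, 0], "angular": [0, 0, 0], "grip": -0.2}, {"linear": [0, 0, 0], "angular": [0, 0, 0], "grip": -1}, {"linear": [0, 0, 0], "angular": [0, 0, 0], "grip": -1}, {"linear": [0, 0, 0], "angular": [0, 0, 0], "grip": -1}, {"linear": [0, 0, 0], "angular": [0, 0, 0], "grip": -1}]}}

```text
time: 3.17
tool_pos: [0.5388, -0.3149, 0.0196]
orientation: [0.055, 0.705, 0.055, -0.705]
wrist_force: [0.1, 0.4, -0.7]
grip_width: 0.148
```

Run:
```python
from h import *
plan([.5385,-.315,.019],np.pi/2+.154); print(sense()['grip_width'])
```

```text
lin cm (now-frame) [0.06 0.01 0.03] rot deg [ 0.15 -0.02 -0.03] t 3.1667 q6 [-0.65  0.7   1.45 -0.    0.99  0.76] F [ 0.1  0.4 -0.7] tcp [ 0.5388 -0.3149  0.0196]
0.14787340777761013
```

Request:
{"name": "apply_moves", "arguments": {"series": [{"linear": [-2, 0, 0], "angular": [0, 0, 0], "grip": -1}, {"linear": [-3.5, 0, 0], "angular": [0, 0, 0], "grip": -1}, {"linear": [-4, 0, 0], "angular": [0, 0, 0], "grip": -1}, {"linear": [-4, 0, 0], "angular": [0, 0, 0], "grip": -1}, {"linear": [-4, 0, 0], "angular": [0, 0, 0], "grip": -1}]}}

```text
time: 3.58
tool_pos: [0.5382, -0.3145, 0.1962]
orientation: [-0.055, -0.705, -0.055, 0.705]
wrist_force: [0.6, -1.6, -0.0]
grip_width: 0.001
```

Run:
```python
from h import *
plan([.48,.13,.25],np.pi/2+.045); print(sense()['grip_width'])
im,p=snap('wrist','w4.png');
```

```text
lin cm (now-frame) [ -5.38 -44.82  -1.18] rot deg [6.39 0.01 0.  ] t 3.5833 q6 [-0.65  0.53  1.24 -0.    1.37  0.76] F [ 0.6 -1.6 -0. ] tcp [ 0.5382 -0.3145  0.1962]
0.0008277144936602799
```

View pics/w4.png

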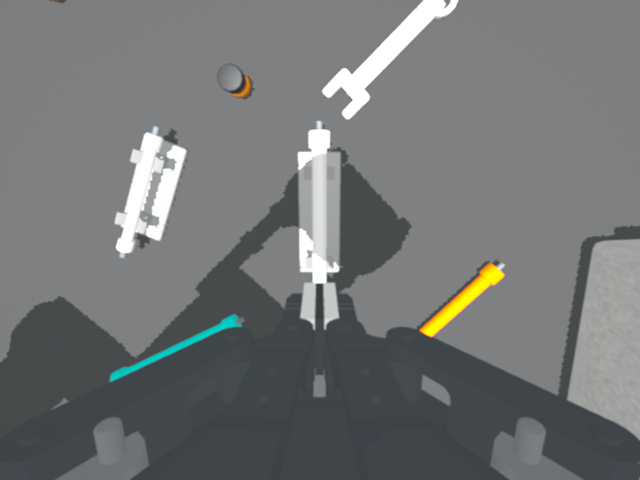

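The grasp came up empty and the column is still on its rest (u≈319, v 130–282). I'll go back down a little lower, wait longer for the fingers to close, and check before lifting.

Request:
{"name": "apply_moves", "arguments": {"series": [{"linear": [0, 0, 0], "angular": [0, 0, 0], "grip": 1}, {"linear": [1.0, 0, 0], "angular": [0, 0, 0], "grip": 1}, {"linear": [2, 0, 0], "angular": [0, 0, 0], "grip": 1}, {"linear": [3, 0, 0], "angular": [0, 0, 0], "grip": 1}, {"linear": [2.5, 0, 0], "angular": [0, 0, 0], "grip": 1}]}}

```text
time: 4.05
tool_pos: [0.5371, -0.3137, 0.1051]
orientation: [-0.054, -0.704, -0.056, 0.706]
wrist_force: [0.6, 0.4, 0.6]
grip_width: 0.712
```

Run:
```python
from h import *
im,p=snap('wrist','w5.png'); plan([.5385,-.315,.017],np.pi/2+.154)
np.savez('w5.npz',**{k:np.array(v) for k,v in p.items()})
print(plane(p,320,115,.036),sense()['grip_width'])
```

```text
lin cm (now-frame) [ 8.23  0.47 -0.43] rot deg [0.14 0.56 0.58] t 4.1 q6 [-0.65  0.61  1.38 -0.    1.17  0.76] F [-1.3  0.8 -3.4] tcp [ 0.5344 -0.3117  0.0994]
[ 0.62512326 -0.30068814  0.036     ] 0.7918788823080815
```

View pics/w5.png

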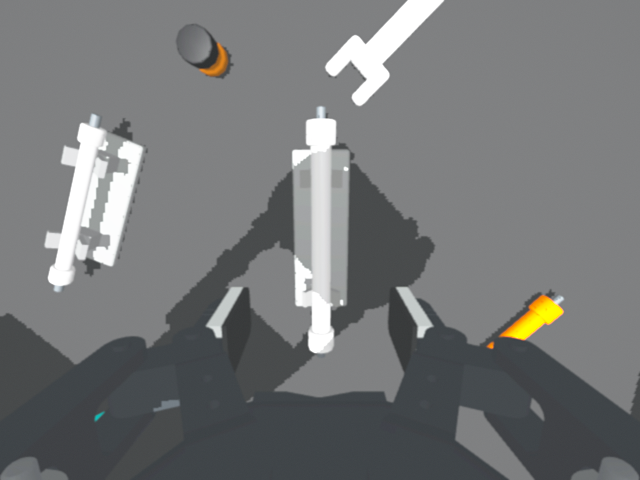

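Request:
{"name": "apply_moves", "arguments": {"series": [{"linear": [2, 0.1, 0], "angular": [0, 0, 0], "grip": 1}, {"linear": [3, 0, 0], "angular": [0, 0, 0], "grip": 1}, {"linear": [2.6, 0, 0], "angular": [0, 0, 0], "grip": 1}, {"linear": [0, 0, 0], "angular": [0, 0, 0], "grip": 1}, {"linear": [0, 0, 0], "angular": [0, 0, 0], "grip": 1}]}}

```text
time: 4.52
tool_pos: [0.5373, -0.3147, 0.0312]
orientation: [-0.054, -0.704, -0.057, 0.706]
wrist_force: [-0.5, 0.5, 0.1]
grip_width: 0.997
```

Run:
```python
from h import *
plan([.5385,-.315,.017],np.pi/2+.154)
```

```text
lin cm (now-frame) [ 1.42  0.05 -0.12] rot deg [0.14 0.22 0.22] t 4.5167 q6 [-0.65  0.69  1.44 -0.    1.02  0.76] F [-0.5  0.5  0.1] tcp [ 0.5373 -0.3147  0.0312]
```

Request:
{"name": "apply_moves", "arguments": {"series": [{"linear": [1.4, 0, 0], "angular": [0, 0, 0], "grip": 1}, {"linear": [0, 0, 0], "angular": [0, 0, 0], "grip": 0}, {"linear": [0, 0, 0], "angular": [0, 0, 0], "grip": -1}, {"linear": [0, 0, 0], "angular": [0, 0, 0], "grip": -1}, {"linear": [0, 0, 0], "angular": [0, 0, 0], "grip": -1}]}}

```text
time: 4.93
tool_pos: [0.5394, -0.3162, 0.0207]
orientation: [0.056, 0.705, 0.055, -0.704]
wrist_force: [0.1, 0.1, 0.1]
grip_width: 0.452
```

Request:
{"name": "apply_moves", "arguments": {"series": [{"linear": [0, 0, 0], "angular": [0, 0, 0], "grip": -1}, {"linear": [0, 0, 0], "angular": [0, 0, 0], "grip": -1}, {"linear": [0, 0, 0], "angular": [0, 0, 0], "grip": -1}, {"linear": [0, 0, 0], "angular": [0, 0, 0], "grip": -1}, {"linear": [0, 0, 0], "angular": [0, 0, 0], "grip": -1}]}}

```text
time: 5.35
tool_pos: [0.5387, -0.3158, 0.0192]
orientation: [-0.055, -0.705, -0.055, 0.705]
wrist_force: [-0.4, 1.2, -0.0]
grip_width: -0.001
```

Run:
```python
from h import *
im,p=snap('wrist','w6.png'); im,p=snap('scene','s6.png');
plan([.5385,-.315,.017],np.pi/2+.154); print(sense()['grip_width'])
cv2.imwrite('pics/s6z.png',cv2.resize(im[180:340,120:330,::-1],None,fx=3.5,fy=3.5))
```

```text
lin cm (now-frame) [ 0.22 -0.08  0.01] rot deg [ 0.15  0.   -0.  ] t 5.45 q6 [-0.65  0.7   1.45 -0.    0.99  0.76] F [ 0.6  0.4 -0.4] tcp [ 0.5387 -0.3158  0.0192]
-0.0010352710043346125
```

View pics/w6.png

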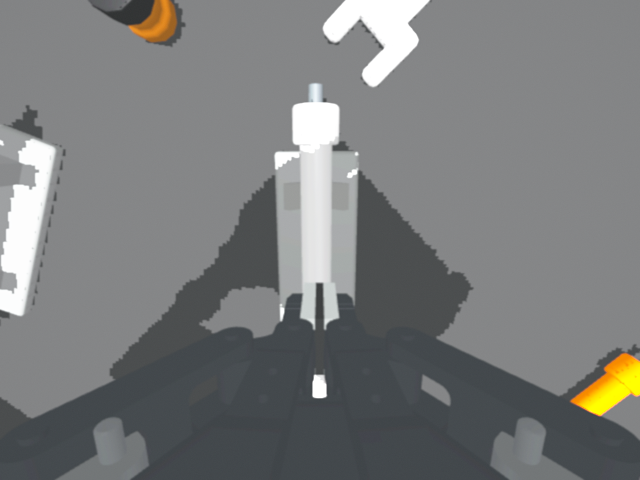

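View pics/s6z.png

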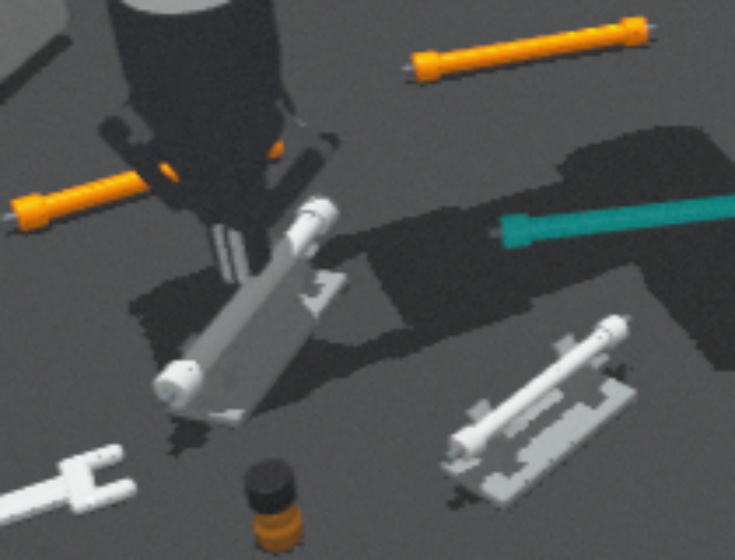

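Run:
```python
from h import *
s=sense();R=Rt(s['orientation'])
for n in ('scene','wrist','top'):
    p=cams.camera_params(n)
    for d in (0,-.019,-.06): print(n,d,proj(p,s['tool_pos']+R.apply([d,0,0])))
    print('col',proj(p,[.5385,-.315,.036]),proj(p,[.6225,-.302,.036]),proj(p,[.4548,-.328,.036]))
im=cv2.imread('pics/s6.png'); cv2.imwrite('pics/s6y.png',cv2.resize(im[215:310,150:240],None,fx=6,fy=6,interpolation=cv2.INTER_CUBIC))
```

```text
scene 0 [192.76451585 269.51113805]
scene -0.019 [191.1659785  261.69321061]
scene -0.06 [187.57080853 244.11040092]
col [191.75106166 262.64067922] [167.95858476 291.275738  ] [212.00658332 238.23446534]
wrist 0 [318.28584428 278.84216086]
wrist -0.019 [318.20647808 292.96468801]
wrist -0.06 [317.95564854 337.59763322]
col [316.60028687 291.3754551 ] [316.63896088 104.44292484] [316.6539739  434.35156693]
top 0 [423.60500742 187.37111159]
top -0.019 [425.09145558 186.05199448]
top -0.06 [428.47099569 183.05289279]
col [424.56650148 186.30340546] [418.6808449 148.1531199] [430.51046151 224.69246103]
```

View pics/s6y.png

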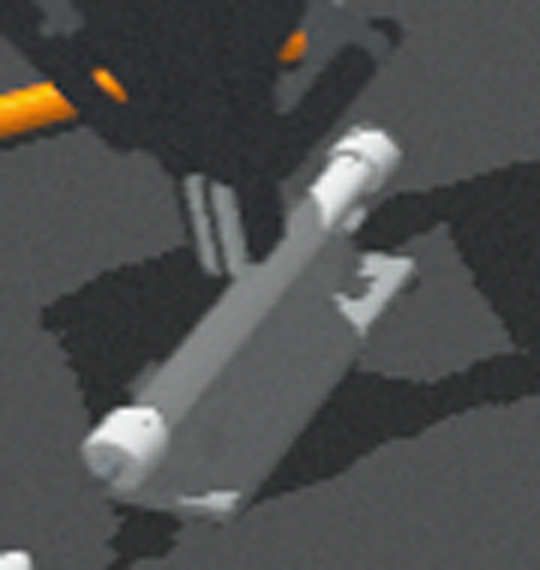

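Run:
```python
from h import *
s=sense();R=Rt(s['orientation'])
for n in ('scene','wrist'):
    p=cams.camera_params(n)
    for d in (0,-.01,-.02,-.026,-.032):
        print(n,d,[proj(p,s['tool_pos']+R.apply([d,y,z])).round(1).tolist() for y,z in ((-.007,-.011),(.007,-.011),(-.007,.011),(.007,.011))])
im=cv2.imread('pics/w6.png'); cv2.imwrite('pics/w6y.png',cv2.resize(im[265:365,260:380],None,fx=5,fy=5,interpolation=cv2.INTER_CUBIC))
```

```text
scene 0 [[193.3, 273.6], [186.7, 272.4], [198.8, 266.7], [192.3, 265.5]]
scene -0.01 [[192.4, 269.5], [185.8, 268.3], [198.0, 262.6], [191.4, 261.4]]
scene -0.02 [[191.6, 265.3], [184.9, 264.1], [197.2, 258.5], [190.6, 257.3]]
scene -0.026 [[191.1, 262.8], [184.3, 261.6], [196.7, 256.0], [190.1, 254.8]]
scene -0.032 [[190.5, 260.3], [183.8, 259.0], [196.2, 253.5], [189.6, 252.3]]
wrist 0 [[305.0, 259.2], [331.6, 259.2], [305.4, 297.9], [331.2, 297.9]]
wrist -0.01 [[304.2, 265.3], [332.3, 265.2], [304.7, 305.9], [331.9, 305.9]]
wrist -0.02 [[303.3, 272.1], [333.1, 272.0], [303.8, 314.8], [332.6, 314.8]]
wrist -0.026 [[302.7, 276.6], [333.6, 276.5], [303.3, 320.7], [333.1, 320.6]]
wrist -0.032 [[302.0, 281.4], [334.2, 281.4], [302.7, 327.0], [333.7, 327.0]]
```

View pics/w6y.png

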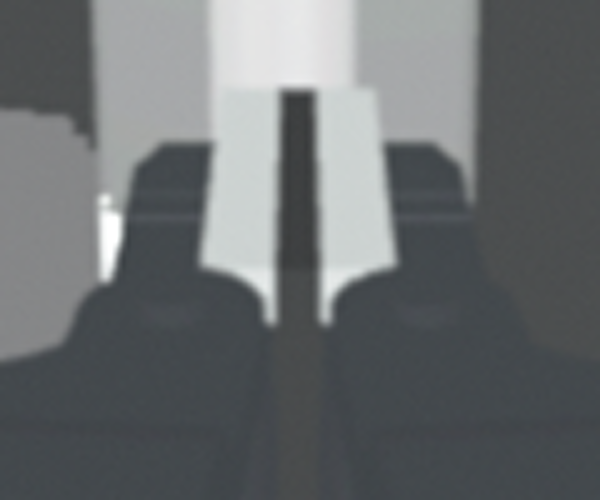

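The wrist and scene views agree that the fingertips sit about 30 mm behind the reported TCP. Tips show at wrist v≈283 against 259 predicted, and scene px (187,261) against (192,269). They closed above the tube, so I'll go about 30 mm lower and verify.

Request:
{"name": "apply_moves", "arguments": {"series": [{"linear": [-0.3, -0.05, 0], "angular": [0, 0, 0], "grip": 1}, {"linear": [0, 0, 0], "angular": [0, 0, 0], "grip": 1}, {"linear": [0, 0, 0], "angular": [0, 0, 0], "grip": 1}, {"linear": [0, 0, 0], "angular": [0, 0, 0], "grip": 1}, {"linear": [0, 0, 0], "angular": [0, 0, 0], "grip": 1}]}}

```text
time: 5.87
tool_pos: [0.5386, -0.3152, 0.0222]
orientation: [-0.055, -0.705, -0.055, 0.705]
wrist_force: [-0.2, -0.3, 0.2]
grip_width: 0.707
```

Request:
{"name": "apply_moves", "arguments": {"series": [{"linear": [0, 0, 0], "angular": [0, 0, 0], "grip": 1}, {"linear": [1, 0, 0], "angular": [0, 0, 0], "grip": 1}, {"linear": [1, 0, 0], "angular": [0, 0, 0], "grip": 1}, {"linear": [0.6, 0, 0], "angular": [0, 0, 0], "grip": 1}, {"linear": [0, 0, 0], "angular": [0, 0, 0], "grip": 1}]}}

```text
time: 6.28
tool_pos: [0.5373, -0.3143, -0.0063]
orientation: [-0.054, -0.704, -0.056, 0.706]
wrist_force: [-0.9, 0.8, -0.2]
grip_width: 0.998
```

Run:
```python
from h import *
im,p=snap('scene','s7.png');
plan([.5385,-.315,-.012],np.pi/2+.154); print(sense()['grip_width'])
cv2.imwrite('pics/s7y.png',cv2.resize(im[180:310,130:260,::-1],None,fx=4.5,fy=4.5,interpolation=cv2.INTER_CUBIC))
```

```text
lin cm (now-frame) [ 0.66  0.05 -0.06] rot deg [0.15 0.12 0.12] t 6.3333 q6 [-0.65  0.74  1.46 -0.    0.94  0.76] F [-0.9  0.6  0.2] tcp [ 0.5378 -0.3146 -0.0054]
1.0019223607108376
```

View pics/s7y.png

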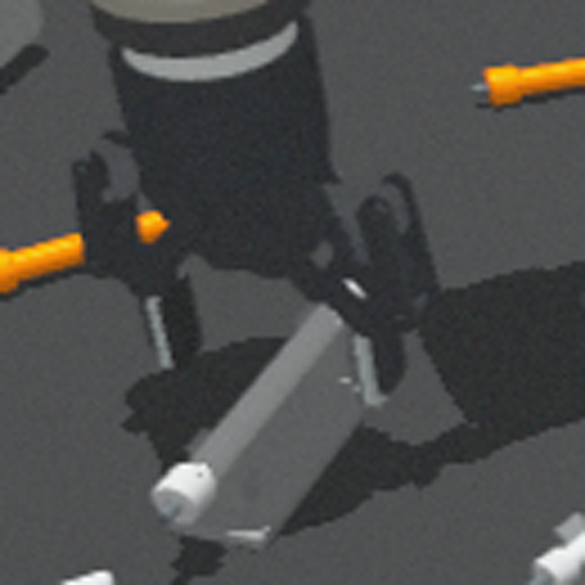

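Request:
{"name": "apply_moves", "arguments": {"series": [{"linear": [0.4, 0, 0], "angular": [0, 0, 0], "grip": 1}, {"linear": [0, 0, 0], "angular": [0, 0, 0], "grip": -1}, {"linear": [0, 0, 0], "angular": [0, 0, 0], "grip": -1}, {"linear": [0, 0, 0], "angular": [0, 0, 0], "grip": -1}, {"linear": [0, 0, 0], "angular": [0, 0, 0], "grip": -1}]}}

```text
time: 6.75
tool_pos: [0.5389, -0.3154, -0.0075]
orientation: [0.056, 0.705, 0.055, -0.705]
wrist_force: [0.3, 0.1, 0.7]
grip_width: 0.451
```

Request:
{"name": "apply_moves", "arguments": {"series": [{"linear": [0, 0, 0], "angular": [0, 0, 0], "grip": -1}, {"linear": [0, 0, 0], "angular": [0, 0, 0], "grip": -1}, {"linear": [0, 0, 0], "angular": [0, 0, 0], "grip": -1}, {"linear": [0, 0, 0], "angular": [0, 0, 0], "grip": -1}, {"linear": [0, 0, 0], "angular": [0, 0, 0], "grip": -1}]}}

```text
time: 7.17
tool_pos: [0.5386, -0.3144, -0.0074]
orientation: [-0.055, -0.705, -0.056, 0.705]
wrist_force: [-0.3, 5.8, 6.0]
grip_width: 0.14
```

Run:
```python
from h import *
plan([.5385,-.315,-.012],np.pi/2+.154); print(sense()['grip_width'])
```

```text
lin cm (now-frame) [0.46 0.06 0.02] rot deg [0.15 0.01 0.06] t 7.1667 q6 [-0.65  0.74  1.47  0.    0.94  0.76] F [-0.3  5.8  6. ] tcp [ 0.5386 -0.3144 -0.0074]
0.1401430657849341
```

Request:
{"name": "apply_moves", "arguments": {"series": [{"linear": [0, 0, 0], "angular": [0, 0, 0], "grip": -1}, {"linear": [-1, 0, 0], "angular": [0, 0, 0], "grip": -1}, {"linear": [-2, 0, 0], "angular": [0, 0, 0], "grip": -1}, {"linear": [-2, 0, 0], "angular": [0, 0, 0], "grip": -1}, {"linear": [-3, 0, 0], "angular": [0, 0, 0], "grip": -1}]}}

```text
time: 7.58
tool_pos: [0.5374, -0.315, 0.0714]
orientation: [-0.055, -0.704, -0.056, 0.706]
wrist_force: [0.1, 0.2, -2.0]
grip_width: 0.138
```

Request:
{"name": "apply_moves", "arguments": {"series": [{"linear": [-4, 0, 0], "angular": [0, 0, 0], "grip": -1}, {"linear": [-4, 0, 0], "angular": [0, 0, 0], "grip": -1}, {"linear": [-4, 0, 0], "angular": [0, 0, 0], "grip": -1}, {"linear": [-2, 0, 0], "angular": [0, 0, 0], "grip": -1}, {"linear": [0, 0, 0], "angular": [0, 0, 0], "grip": -1}]}}

```text
time: 8.0
tool_pos: [0.5407, -0.3173, 0.2192]
orientation: [0.058, 0.708, 0.052, -0.702]
wrist_force: [0.3, -0.4, -1.2]
grip_width: 0.138
```

Run:
```python
from h import *
plan([.48,.13,.22],np.pi/2+.045);im,p=snap('wrist','w8.png'); print(sense()['grip_width'])
```

```text
lin cm (now-frame) [ -0.49 -45.13  -0.97] rot deg [ 6.38 -0.48 -0.51] t 8.0 q6 [-0.65  0.52  1.2  -0.    1.41  0.76] F [ 0.3 -0.4 -1.2] tcp [ 0.5407 -0.3173  0.2192]
0.13838745633850158
```

View pics/w8.png

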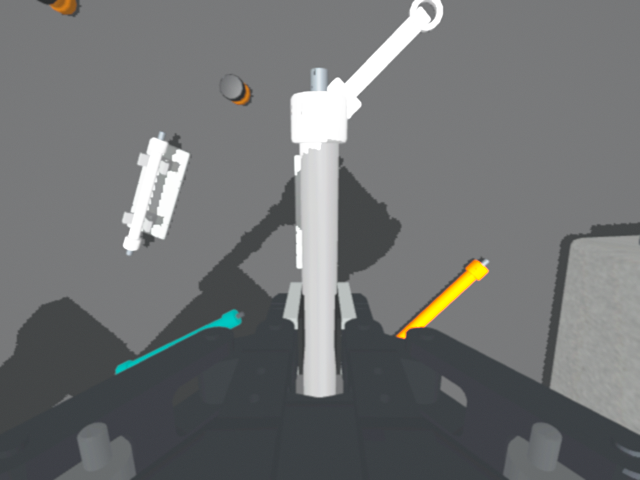

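Request:
{"name": "apply_moves", "arguments": {"series": [{"linear": [0, -2, 0], "angular": [0, 0, 0], "grip": -1}, {"linear": [0, -3.5, 0], "angular": [0, 0, 0], "grip": -1}, {"linear": [0, -4, 0], "angular": [0, 0, 0], "grip": -1}, {"linear": [0, -4, 0], "angular": [0, 0, 0], "grip": -1}, {"linear": [0, -4, 0], "angular": [0, 0, 0], "grip": -1}]}}

```text
time: 8.47
tool_pos: [0.5097, -0.1408, 0.2101]
orientation: [-0.054, -0.704, -0.055, 0.706]
wrist_force: [0.8, 1.5, -1.0]
grip_width: 0.139
```

Request:
{"name": "apply_moves", "arguments": {"series": [{"linear": [0, -4, 0], "angular": [0, 0, 0], "grip": -1}, {"linear": [0, -4, 0], "angular": [0, 0, 0], "grip": -1}, {"linear": [0, -4, 0], "angular": [0, 0, 0], "grip": -1}, {"linear": [0, -4, 0], "angular": [0, 0, 0], "grip": -1}, {"linear": [0, -4, 0], "angular": [0, 0, 0], "grip": -1}]}}

```text
time: 8.88
tool_pos: [0.4786, 0.0566, 0.2106]
orientation: [-0.055, -0.704, -0.055, 0.706]
wrist_force: [0.8, 0.4, -1.3]
grip_width: 0.136
```

Request:
{"name": "apply_moves", "arguments": {"series": [{"linear": [0, -3.5, -0.4], "angular": [0, 0, 0], "grip": -1}, {"linear": [0, -2.5, -0.4], "angular": [0, 0, 0], "grip": -1}, {"linear": [0, -1.5, 0], "angular": [3, 0, 0], "grip": -1}, {"linear": [0, 0, 0], "angular": [3.4, 0, 0], "grip": -1}, {"linear": [0, 0, 0], "angular": [0, 0, 0], "grip": -1}]}}

```text
time: 9.3
tool_pos: [0.4753, 0.1312, 0.2105]
orientation: [-0.016, -0.706, -0.016, 0.708]
wrist_force: [0.2, -0.3, -2.2]
grip_width: 0.14
```

Run:
```python
from h import *
plan([.48,.13,.22],np.pi/2+.045);im,p=snap('wrist','w9.png'); print(sense()['grip_width'])
np.savez('w9.npz',**{k:np.array(v) for k,v in p.items()})
```

```text
lin cm (now-frame) [-0.95  0.14 -0.46] rot deg [-0.01  0.18 -0.04] t 9.3 q6 [ 0.11  0.28  1.59 -0.    1.27  1.64] F [ 0.2 -0.3 -2.2] tcp [0.4753 0.1312 0.2105]
0.13495404145294695
```

View pics/w9.png

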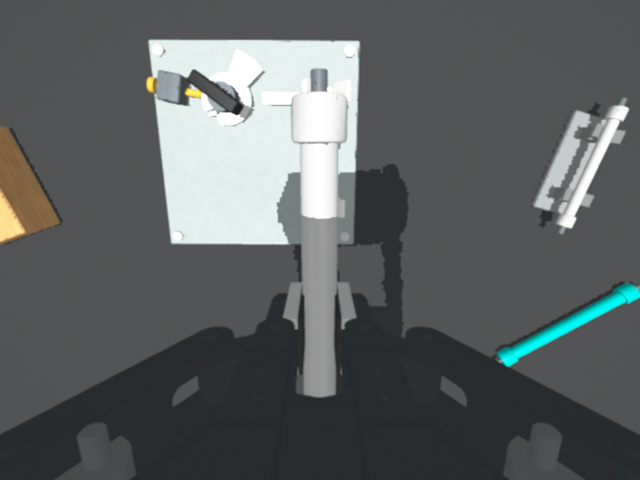

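Run:
```python
from h import *
p=dict(np.load('w9.npz')); im=cv2.imread('pics/w9.png'); g=cv2.GaussianBlur(im.min(2),(3,3),0).astype(float)
def edge(line,thr):  # first crossing
    i=np.argmax(line>thr); 
    return i-1+(thr-line[i-1])/(line[i]-line[i-1])
L=[];T=[];Rr=[];B=[]
for v in range(110,225,3): L.append((120+edge(g[v,120:220],110),v))
for v in range(55,160,3): Rr.append((400-edge(g[v,400:340:-1],110),v))
for u in range(170,285,3): T.append((u,20+edge(g[20:80,u],110)))
for u in range(190,270,3): B.append((u,275-edge(g[275:200:-1,u],110)))
ln=[]
for n,E in (('L',L),('R',Rr),('T',T),('B',B)):
    W=np.array([plane(p,u,v,.012)[:2] for u,v in E]); vx,vy,x,y=cv2.fitLine(W.astype(np.float32),cv2.DIST_HUBER,0,1e-4,1e-4).ravel()
    d=np.array([vx,vy]); n_=np.array([-vy,vx]); r=(W-[x,y])@n_; print(n,'ang',np.degrees(np.arctan2(vy,vx)),np.abs(r).max()); ln.append((np.array([x,y]),d))
def X(a,b):
    A=np.array([a[1],-b[1]]).T; s=np.linalg.solve(A,b[0]-a[0]); return a[0]+s[0]*a[1]
TL,TR,BL,BR=X(ln[0],ln[2]),X(ln[1],ln[2]),X(ln[0],ln[3]),X(ln[1],ln[3])
loc=np.array([[105,170],[105,-35],[-100,170],[-100,-35]])/1000.
W=np.array([TL,TR,BL,BR]); print(W.round(4), [np.linalg.norm(a-b).round(4) for a,b in ((TL,TR),(BL,BR),(TL,BL),(TR,BR))])
lc=loc-loc.mean(0);wc=W-W.mean(0); th=np.arctan2((lc[:,0]*wc[:,1]-lc[:,1]*wc[:,0]).sum(),(lc*wc).sum())
c,s=np.cos(th),np.sin(th);R2=np.array([[c,-s],[s,c]]); o=W.mean(0)-R2@loc.mean(0)
print('yaw',th,'origin',o,'resid',(W-(loc@R2.T+o)).round(4).tolist(),'knob',o+R2@[.05,.095])
```

```text
L ang 2.2068446 0.00021111922934317418
R ang 2.331698 0.0007826443240516263
T ang -87.45485 0.00038359122299945887
B ang -87.849594 0.00019288334591391178
[[0.6386 0.3041]
 [0.6477 0.0985]
 [0.4331 0.2962]
 [0.4409 0.0901]] [np.float32(0.2058), np.float32(0.2062), np.float32(0.2056), np.float32(0.207)]
yaw 0.04029082120610282 origin [0.54029348 0.12969992] resid [[0.0002, 0.0003], [0.0011, -0.0004], [-0.0004, 0.0007], [-0.0009, -0.0006]] knob [0.58642631 0.22663681]
```

Run:
```python
from h import *
p=dict(np.load('w9.npz')); im=cv2.imread('pics/w9.png'); g=im.max(2).astype(int)
print(g[85:150:1,310]); print(g[320:400,320]); print(g[160,290:350]); print(g[240,290:350])
tcp=np.array([0.4753,0.1312,0.2105])
s=sense(); R=Rt(s['orientation'])
for u,v in ((319.5,93.5),(319.5,143),(319.5,70),(319.5,396)):
  for h in (.033,.0434,.0534):
    W=plane(p,u,v,tcp[2]+h); print(u,v,h,R.inv().apply(W-tcp).round(4))
```

```text
[210 211 210 210 211 204 203 237 249 251 253 253 253 253 253 253 253 253
 253 253 253 253 253 253 253 253 253 254 254 254 254 253 253 253 253 253
 253 253 253 253 253 253 253 253 253 253 253 254 253 253 253 253 253 253
 253 252 224 163 183 245 252 251 251 251 251]
[153 153 154 153 155 154 154 153 153 153 154 154 153 154 153 153 154 154
 154 153 154 154 153 153 154 153 155 153 154 153 153 153 152 153 154 153
 153 154 152 153 154 153 153 153 154 153 153 154 153 153 154 153 154 153
 154 154 153 153 153 154 153 154 154 153 153 154 152 153 153 153 154 153
 153 153 154 154 145  96  55  44]
[240 241 241 242 242 242 242 242 240 229 207 207 221 230 236 240 243 246
 248 249 250 251 252 253 253 254 254 255 255 255 255 255 254 253 253 252
 251 249 248 246 243 240 235 230 224 215 198 187 216 238 241 240 241 240
 241 241 241 241 241 240]
[126 126 128 127 127 128 128 127 126 125 126 130 136 140 142 143 144 146
 148 149 150 152 151 151 151 152 152 152 152 154 155 155 155 156 155 154
 152 150 148 147 146 143 142 141 139 137 134 130 126 126 127 133 141 145
 149 151 147 138 131 127]
319.5 93.5 0.033 [-0.0332  0.0008 -0.0867]
319.5 93.5 0.0434 [-0.0436  0.0008 -0.0851]
319.5 93.5 0.0534 [-0.0536  0.0008 -0.0835]
319.5 143 0.033 [-0.0332  0.0008 -0.0689]
319.5 143 0.0434 [-0.0436  0.0008 -0.0686]
319.5 143 0.0534 [-0.0536  0.0008 -0.0683]
319.5 70 0.033 [-0.0333  0.0009 -0.0947]
319.5 70 0.0434 [-0.0437  0.0008 -0.0925]
319.5 70 0.0534 [-0.0536  0.0008 -0.0904]
319.5 396 0.033 [-0.0329  0.0005  0.047 ]
319.5 396 0.0434 [-0.0433  0.0005  0.0385]
319.5 396 0.0534 [-0.0533  0.0005  0.0304]
```

Run:
```python
from h import *
plan([.5403,.1305,.08],np.pi/2+.0403)
```

```text
lin cm (now-frame) [13.05  0.3  -6.5 ] rot deg [ 0.38  0.16 -0.04] t 9.35 q6 [ 0.11  0.28  1.59 -0.    1.27  1.64] F [-0.2 -0.4 -1.6] tcp [0.4756 0.1306 0.2107]
```

Request:
{"name": "apply_moves", "arguments": {"series": [{"linear": [1, 0.3, -2.2], "angular": [0.4, 0, 0], "grip": -1}, {"linear": [2, 0, -2.2], "angular": [0, 0, 0], "grip": -1}, {"linear": [2.5, 0, -2.1], "angular": [0, 0, 0], "grip": -1}, {"linear": [2.5, 0, 0], "angular": [0, 0, 0], "grip": -1}, {"linear": [1, 0, 0], "angular": [0, 0, 0], "grip": -1}]}}

```text
time: 9.77
tool_pos: [0.5398, 0.1287, 0.1176]
orientation: [-0.014, -0.704, -0.013, 0.71]
wrist_force: [-1.9, -0.0, -2.2]
grip_width: 0.137
```

Request:
{"name": "apply_moves", "arguments": {"series": [{"linear": [1.5, 0, 0], "angular": [0, 0, 0], "grip": -1}, {"linear": [1.5, 0, 0], "angular": [0, 0, 0], "grip": -1}, {"linear": [1, 0, 0], "angular": [0, 0, 0], "grip": -1}, {"linear": [0, 0, 0], "angular": [0, 0, 0], "grip": -1}, {"linear": [0, 0, 0], "angular": [0, 0, 0], "grip": -1}]}}

```text
time: 10.18
tool_pos: [0.5412, 0.1298, 0.0822]
orientation: [-0.013, -0.707, -0.013, 0.707]
wrist_force: [0.0, 0.8, -0.4]
grip_width: 0.137
```

Run:
```python
from h import *
im,p=snap('wrist','w10.png');
im,p=snap('scene','s10.png');plan([.5403,.1305,.03],np.pi/2+.0403)
cv2.imwrite('pics/s10y.png',cv2.resize(im[250:450,370:560,::-1],None,fx=3,fy=3,interpolation=cv2.INTER_CUBIC))
```

```text
lin cm (now-frame) [ 5.32 -0.05  0.18] rot deg [-0.13 -0.1  -0.  ] t 10.2833 q6 [ 0.1   0.52  1.6  -0.    1.02  1.63] F [-0.3  0.2 -1.2] tcp [0.5421 0.13   0.0832]
```

View pics/w10.png

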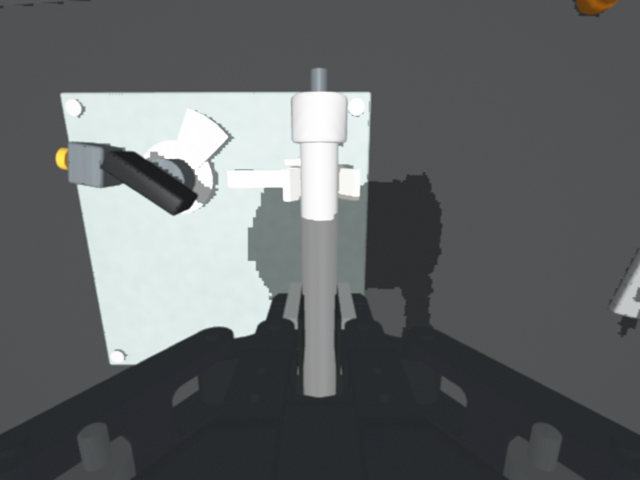

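View pics/s10y.png

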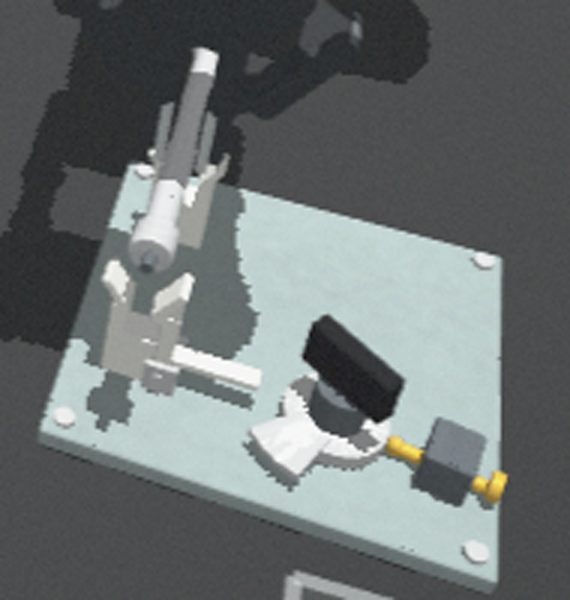

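The column is over the holder with the clip mouth centred under it (u≈322 against tube 319.5). I'll lower it to just above the clip's jaws.

Request:
{"name": "apply_moves", "arguments": {"series": [{"linear": [1.2, -0.05, 0.15], "angular": [0, 0, 0], "grip": -1}, {"linear": [1.4, 0, 0], "angular": [0, 0, 0], "grip": -1}, {"linear": [1.2, 0, 0], "angular": [0, 0, 0], "grip": -1}, {"linear": [0.8, 0, 0], "angular": [0, 0, 0], "grip": -1}, {"linear": [0.4, 0, 0], "angular": [0, 0, 0], "grip": -1}]}}

```text
time: 10.7
tool_pos: [0.5399, 0.1305, 0.032]
orientation: [-0.013, -0.707, -0.013, 0.707]
wrist_force: [-0.0, -0.7, 0.0]
grip_width: 0.14
```

Request:
{"name": "apply_moves", "arguments": {"series": [{"linear": [0.2, 0, 0], "angular": [0, 0, 0], "grip": -1}, {"linear": [0.2, 0, 0], "angular": [0, 0, 0], "grip": -1}, {"linear": [0.1, 0, 0], "angular": [0, 0, 0], "grip": -1}, {"linear": [0, 0, 0], "angular": [0, 0, 0], "grip": -1}, {"linear": [0, 0, 0], "angular": [0, 0, 0], "grip": -1}]}}

```text
time: 11.12
tool_pos: [0.5403, 0.1306, 0.0276]
orientation: [0.013, 0.707, 0.013, -0.707]
wrist_force: [0.4, -0.7, -0.6]
grip_width: 0.139
```

Run:
```python
from h import *
im,p=snap('scene','s11.png');plan([.5403,.1305,.0046],np.pi/2+.0403)
cv2.imwrite('pics/s11y.png',cv2.resize(im[250:450,370:560,::-1],None,fx=3,fy=3,interpolation=cv2.INTER_CUBIC))
```

```text
lin cm (now-frame) [ 2.3   0.01 -0.  ] rot deg [-0.14 -0.04 -0.  ] t 11.1667 q6 [ 0.1   0.59  1.65 -0.    0.9   1.63] F [-0.1 -0.2 -1.5] tcp [0.5402 0.1306 0.0276]
```

View pics/s11y.png

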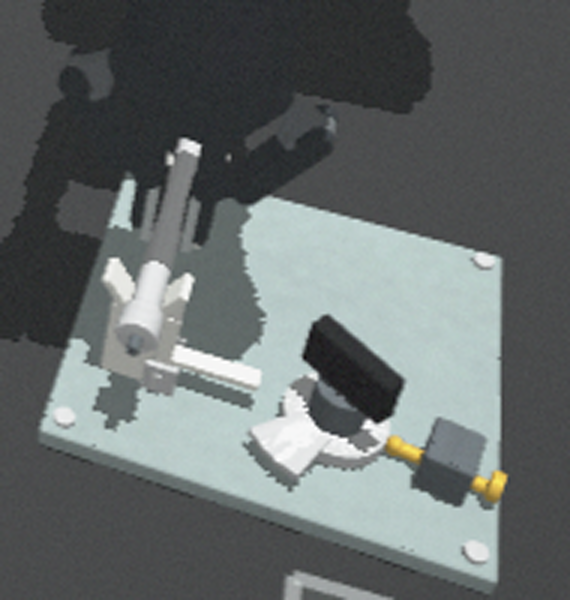

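Request:
{"name": "apply_moves", "arguments": {"series": [{"linear": [0.15, 0, 0], "angular": [0, 0, 0], "grip": -1}, {"linear": [0.15, 0, 0], "angular": [0, 0, 0], "grip": -1}, {"linear": [0.15, 0, 0], "angular": [0, 0, 0], "grip": -1}, {"linear": [0.15, 0, 0], "angular": [0, 0, 0], "grip": -1}, {"linear": [0, 0, 0], "angular": [0, 0, 0], "grip": -1}]}}

```text
time: 11.58
tool_pos: [0.5404, 0.13, 0.0213]
orientation: [0.014, 0.707, 0.013, -0.707]
wrist_force: [-0.8, -4.4, 1.7]
grip_width: 0.141
```

Request:
{"name": "apply_moves", "arguments": {"series": [{"linear": [0.1, 0, 0], "angular": [0, 0, 0], "grip": -1}, {"linear": [0.1, 0, 0], "angular": [0, 0, 0], "grip": -1}, {"linear": [0.1, 0, 0], "angular": [0, 0, 0], "grip": -1}, {"linear": [0.1, 0, 0], "angular": [0, 0, 0], "grip": -1}, {"linear": [0, 0, 0], "angular": [0, 0, 0], "grip": -1}]}}

```text
time: 12.0
tool_pos: [0.541, 0.1295, 0.018]
orientation: [0.014, 0.708, 0.013, -0.706]
wrist_force: [-1.2, -8.8, 7.2]
grip_width: 0.142
```

Request:
{"name": "apply_moves", "arguments": {"series": [{"linear": [0.1, 0, 0], "angular": [0, 0, 0], "grip": -1}, {"linear": [0.1, 0, 0], "angular": [0, 0, 0], "grip": -1}, {"linear": [0.1, 0, 0], "angular": [0, 0, 0], "grip": -1}, {"linear": [0.1, 0, 0], "angular": [0, 0, 0], "grip": -1}, {"linear": [0, 0, 0], "angular": [0, 0, 0], "grip": -1}]}}

```text
time: 12.42
tool_pos: [0.5405, 0.1297, 0.0139]
orientation: [0.014, 0.707, 0.013, -0.707]
wrist_force: [-1.8, -7.1, 7.6]
grip_width: 0.139
```

Run:
```python
from h import *
im,p=snap('scene','s12.png');plan([.5403,.1305,.0046],np.pi/2+.0403); print(sense()['moment'])
cv2.imwrite('pics/s12y.png',cv2.resize(im[270:410,370:510,::-1],None,fx=4.2,fy=4.2,interpolation=cv2.INTER_CUBIC))
```

```text
lin cm (now-frame) [ 0.93 -0.08  0.01] rot deg [-0.16 -0.07 -0.06] t 12.4667 q6 [ 0.1   0.61  1.66 -0.    0.87  1.63] F [-2.7 -6.7  7.5] tcp [0.5404 0.1297 0.0139]
[-1.03443746 -0.08397318 -0.29875527]
```

View pics/s12y.png

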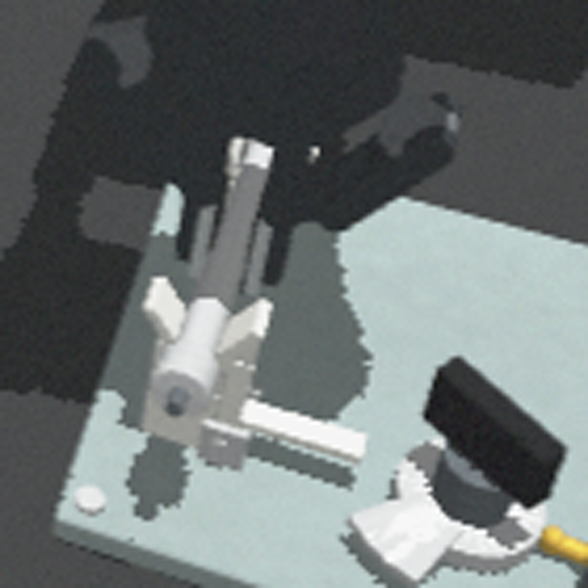

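Request:
{"name": "apply_moves", "arguments": {"series": [{"linear": [0.1, 0, 0], "angular": [0, 0, 0], "grip": -1}, {"linear": [0.1, 0, 0], "angular": [0, 0, 0], "grip": -1}, {"linear": [0.1, 0, 0], "angular": [0, 0, 0], "grip": -1}, {"linear": [0.1, 0, 0], "angular": [0, 0, 0], "grip": -1}, {"linear": [0, 0, 0], "angular": [0, 0, 0], "grip": -1}]}}

```text
time: 12.88
tool_pos: [0.5409, 0.1301, 0.0116]
orientation: [0.014, 0.708, 0.013, -0.706]
wrist_force: [-4.8, -5.0, 19.4]
grip_width: 0.137
```

Request:
{"name": "apply_moves", "arguments": {"series": [{"linear": [0.1, 0, 0], "angular": [0, 0, 0], "grip": -1}, {"linear": [0.1, 0, 0], "angular": [0, 0, 0], "grip": -1}, {"linear": [0.1, 0, 0], "angular": [0, 0, 0], "grip": -1}, {"linear": [0, 0, 0], "angular": [0, 0, 0], "grip": -1}, {"linear": [0, 0, 0], "angular": [0, 0, 0], "grip": -1}]}}

```text
time: 13.3
tool_pos: [0.5415, 0.1304, 0.0087]
orientation: [0.014, 0.708, 0.013, -0.706]
wrist_force: [-1.5, -4.4, 19.0]
grip_width: 0.138
```

Run:
```python
from h import *
im,p=snap('scene','s13.png');plan([.5403,.1305,.0046],np.pi/2+.0403); print(sense()['moment'],sense()['grip_width'])
cv2.imwrite('pics/s13y.png',cv2.resize(im[270:410,370:510,::-1],None,fx=4.2,fy=4.2,interpolation=cv2.INTER_CUBIC))
```

```text
lin cm (now-frame) [ 0.41 -0.02  0.13] rot deg [-0.12 -0.23 -0.02] t 13.35 q6 [ 0.1   0.62  1.67 -0.    0.85  1.63] F [-1.7 -4.5 19.4] tcp [0.5415 0.1303 0.0087]
[-0.78833608  0.59396123 -0.04173457] 0.13649518266632077
```

View pics/s13y.png

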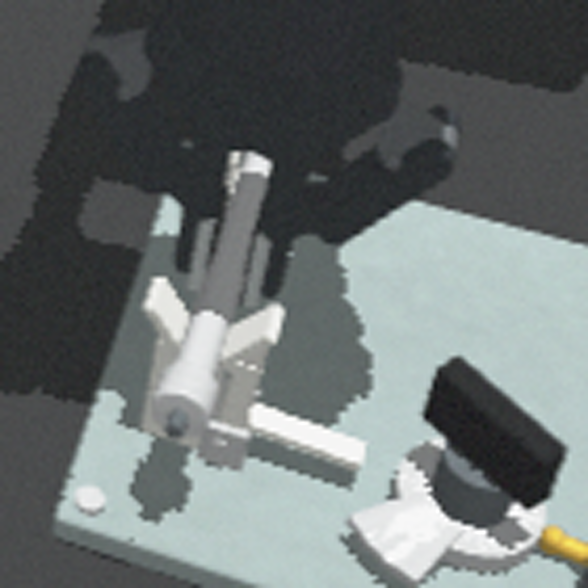

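The jaw has opened. The axis is at about 52 mm with 19 N, so I'll keep pushing gently.

Request:
{"name": "apply_moves", "arguments": {"series": [{"linear": [0.1, 0, 0], "angular": [0, 0, 0], "grip": -1}, {"linear": [0.1, 0, 0], "angular": [0, 0, 0], "grip": -1}, {"linear": [0.1, 0, 0], "angular": [0, 0, 0], "grip": -1}, {"linear": [0, 0, 0], "angular": [0, 0, 0], "grip": -1}, {"linear": [0, 0, 0], "angular": [0, 0, 0], "grip": -1}]}}

```text
time: 13.77
tool_pos: [0.5416, 0.1307, 0.0042]
orientation: [0.013, 0.708, 0.013, -0.706]
wrist_force: [4.0, -1.4, 6.4]
grip_width: 0.136
```

Run:
```python
from h import *
im,p=snap('scene','s14.png');plan([.5403,.1305,.0046],np.pi/2+.0403); print(sense()['moment'],sense()['grip_width'])
cv2.imwrite('pics/s14y.png',cv2.resize(im[270:410,370:510,::-1],None,fx=4.2,fy=4.2,interpolation=cv2.INTER_CUBIC))
```

```text
lin cm (now-frame) [-0.05  0.02  0.13] rot deg [-0.14 -0.21  0.02] t 13.8167 q6 [0.1  0.63 1.67 0.   0.84 1.63] F [ 3.1 -2.7  7.2] tcp [0.5416 0.1308 0.0042]
[-0.34514521 -0.11601701  0.01607832] 0.14033488129963206
```

View pics/s14y.png

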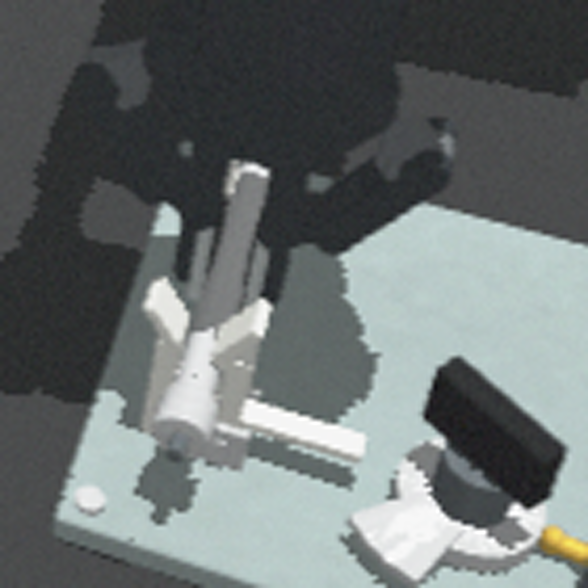

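The jaw snapped shut: force fell to 6 N and its tail is back at its shut position. A small extra push to confirm it bottoms.

Request:
{"name": "apply_moves", "arguments": {"series": [{"linear": [0.1, 0, 0], "angular": [0, 0, 0], "grip": -1}, {"linear": [0.1, 0, 0], "angular": [0, 0, 0], "grip": -1}, {"linear": [0, 0, 0], "angular": [0, 0, 0], "grip": -1}, {"linear": [0, 0, 0], "angular": [0, 0, 0], "grip": -1}, {"linear": [0, 0, 0], "angular": [0, 0, 0], "grip": -1}]}}

```text
time: 14.23
tool_pos: [0.5418, 0.1308, 0.0037]
orientation: [0.013, 0.709, 0.014, -0.705]
wrist_force: [-0.8, -3.1, 20.0]
grip_width: 0.138
```

Run:
```python
from h import *
plan([.5403,.1305,.0046],np.pi/2+.0403); print(sense()['moment'],sense()['grip_width'])
```

```text
lin cm (now-frame) [-0.09  0.03  0.15] rot deg [-0.11 -0.26  0.01] t 14.2333 q6 [ 0.1   0.63  1.67 -0.    0.84  1.63] F [-0.8 -3.1 20. ] tcp [0.5418 0.1308 0.0037]
[-0.40423135  0.57328926  0.02447783] 0.13752674181311522
```

It has bottomed: 20 N and only 0.5 mm of travel. I'll release and lift.

Request:
{"name": "apply_moves", "arguments": {"series": [{"linear": [-0.1, 0, 0], "angular": [0, 0, 0], "grip": 0}, {"linear": [0, 0, 0], "angular": [0, 0, 0], "grip": 0}, {"linear": [0, 0, 0], "angular": [0, 0, 0], "grip": 0}, {"linear": [0, 0, 0], "angular": [0, 0, 0], "grip": 0}, {"linear": [0, 0, 0], "angular": [0, 0, 0], "grip": 0}]}}

```text
time: 14.65
tool_pos: [0.5395, 0.1307, 0.0016]
orientation: [-0.013, -0.707, -0.013, 0.707]
wrist_force: [0.5, -0.8, 0.2]
grip_width: 0.501
```

Request:
{"name": "apply_moves", "arguments": {"series": [{"linear": [-1, 0, 0], "angular": [0, 0, 0], "grip": 0}, {"linear": [-2, 0, 0], "angular": [0, 0, 0], "grip": 0}, {"linear": [-3, 0, 0], "angular": [0, 0, 0], "grip": 0}, {"linear": [-3, 0, 1], "angular": [0, 0, 0], "grip": 0}, {"linear": [-3, 0, 2], "angular": [0, 0, 0], "grip": 0}]}}

```text
time: 15.07
tool_pos: [0.5111, 0.1293, 0.1239]
orientation: [0.013, 0.708, 0.013, -0.706]
wrist_force: [-1.1, 0.6, -0.2]
grip_width: 0.499
```

Request:
{"name": "apply_moves", "arguments": {"series": [{"linear": [-2, 0, 1.5], "angular": [0, 0, 0], "grip": 0}, {"linear": [-2, -2, 0], "angular": [0, 0, 0], "grip": 0}, {"linear": [0, -2, 0], "angular": [0, 0, 0], "grip": 0}, {"linear": [0, 0, 0], "angular": [0, 0, 0], "grip": 0}, {"linear": [0, 0, 0], "angular": [0, 0, 0], "grip": 0}]}}

```text
time: 15.48
tool_pos: [0.4932, 0.1694, 0.1628]
orientation: [0.014, 0.707, 0.014, -0.707]
wrist_force: [-0.1, -0.4, 0.1]
grip_width: 0.5
```

Run:
```python
from h import *
plan([.5403,.1305,.0046],np.pi/2+.0403)
im,p=snap('wrist','w15.png'); np.savez('w15.npz',**{k:np.array(v) for k,v in p.items()})
im,p=snap('scene','s15.png')
cv2.imwrite('pics/s15y.png',cv2.resize(im[270:450,370:560,::-1],None,fx=3.3,fy=3.3,interpolation=cv2.INTER_CUBIC))
```

```text
lin cm (now-frame) [15.82  4.07 -4.54] rot deg [-0.03 -0.04 -0.01] t 15.4833 q6 [ 0.18  0.37  1.6  -0.    1.17  1.72] F [-0.1 -0.4  0.1] tcp [0.4932 0.1694 0.1628]
```

View pics/w15.png

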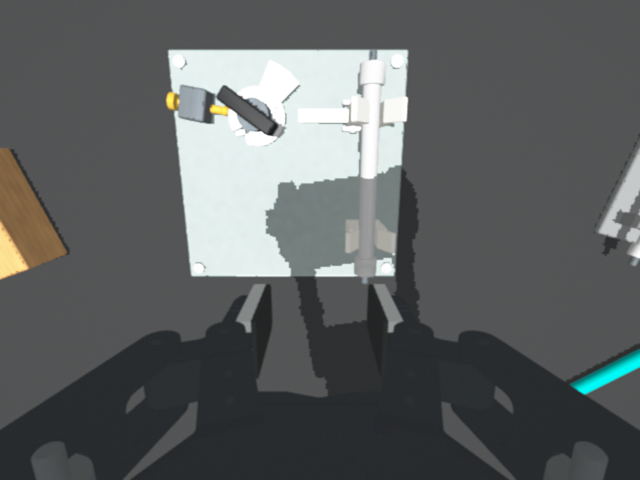

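View pics/s15y.png

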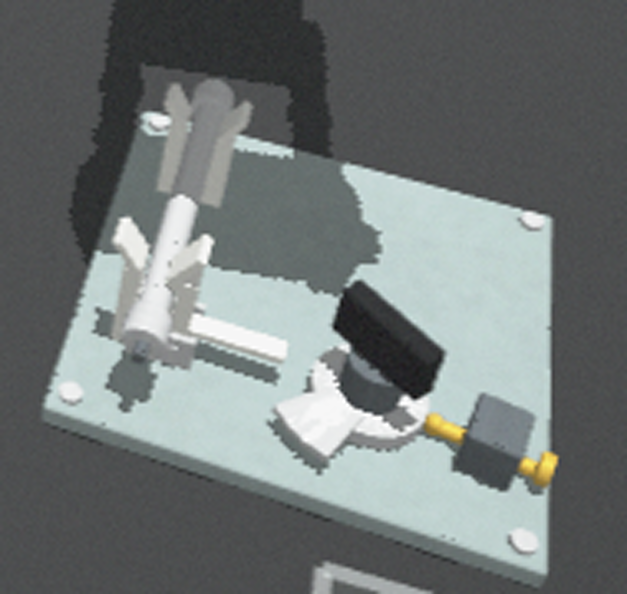

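Run:
```python
from h import *
p=dict(np.load('w15.npz')); im=cv2.imread('pics/w15.png')
z=cv2.resize(im[55:155,160:310],None,fx=5.3,fy=5.3,interpolation=cv2.INTER_CUBIC); cv2.imwrite('pics/w15z.png',z)
o=np.array([.5403,.1297]);th=.0403;c,s=np.cos(th),np.sin(th);R2=np.array([[c,-s],[s,c]])
for u,v,zz in ((372,62,.048),(366,275,.058)):
    W=plane(p,u,v,zz); print(W, R2.T@(W[:2]-o))
k=o+R2@[.05,.095]
for zz in (.03,.056,.068): print('knob proj',zz,(proj(p,[*k,zz])), ((proj(p,[*k,zz])-[160,55])*5.3))
```

```text
[0.62648491 0.13384348 0.048     ] [0.08628187 0.0006678 ]
[0.45861608 0.12728756 0.058     ] [-0.08171479  0.00088049]
knob proj 0.03 [254.55191765 115.43931361] [501.12516353 320.32836214]
knob proj 0.056 [248.35951021 111.86585174] [468.30540411 301.3890142 ]
knob proj 0.068 [245.08130454 109.97409266] [450.93091408 291.3626911 ]
```

View pics/w15z.png

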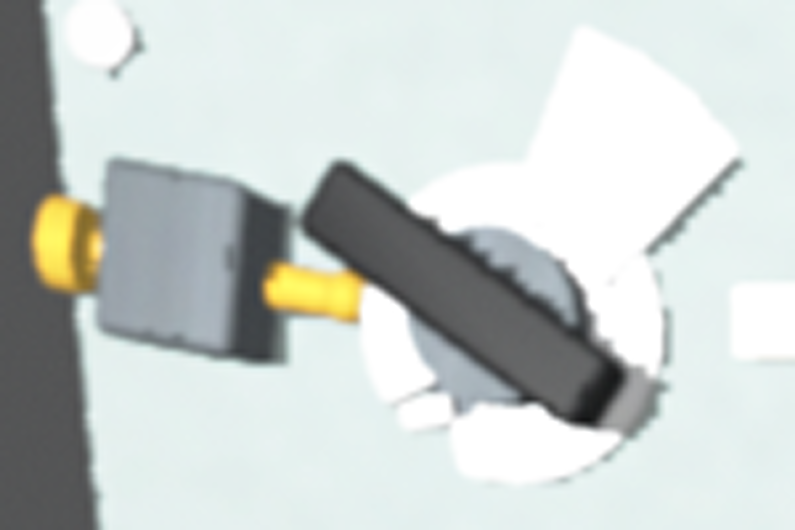

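Run:
```python
from h import *
p=dict(np.load('w15.npz'))
o=np.array([.5403,.1297]);th=.0403;c,s=np.cos(th),np.sin(th);R2=np.array([[c,-s],[s,c]]);k=o+R2@[.05,.095]
f=lambda x,y,z: plane(p,x/5.3+160,y/5.3+55,z)[:2]
a,b=f(321,188,.068),f(605,398,.068); print('bar',a,b,np.linalg.norm(a-b),(a+b)/2,k, 'ang vs holder x',np.arctan2(*(a-b)[::-1])-th)
for z in (.024,.03):
  for n,q in (('notch',(425,440)),('n1',(395,405)),('n2',(458,478)),('fol',(360,298)),('folback',(268,288)),('rimR',(663,320)),('rimB',(530,485))):
    w=R2.T@(f(*q,z)-k); print(z,n,np.linalg.norm(w).round(4),'ang',np.arctan2(w[1],w[0]).round(3))
```

```text
bar [0.59893743 0.244067  ] [0.57327237 0.20534716] 0.04645343419539757 [0.5861049  0.22470708] [0.58643194 0.22663732] ang vs holder x 0.9451476001549142
0.024 notch 0.023 ang 2.46
0.024 n1 0.0227 ang 2.147
0.024 n2 0.0256 ang 2.766
0.024 fol 0.0239 ang 1.403
0.024 folback 0.0386 ang 1.427
0.024 rimR 0.025 ang -1.547
0.024 rimB 0.0251 ang -3.045
0.03 notch 0.0223 ang 2.513
0.03 n1 0.0217 ang 2.196
0.03 n2 0.0253 ang 2.813
0.03 fol 0.0223 ang 1.42
0.03 folback 0.0368 ang 1.439
0.03 rimR 0.0256 ang -1.57
0.03 rimB 0.0253 ang -3.006
```

Run:
```python
from h import *
plan([.5862,.2256,.1],np.pi/2+.985)
print((Rt(sense()['orientation']).inv()*down(np.pi/2+.985)).as_rotvec(degrees=True),down(np.pi/2+.985).inv().apply([.0,0.0,0]))
```

```text
lin cm (now-frame) [ 6.17 -5.37 -9.52] rot deg [-54.25   0.07  -0.  ] t 15.5833 q6 [ 0.18  0.37  1.6  -0.    1.17  1.71] F [-1.1  0.6 -0.5] tcp [0.4931 0.1684 0.1619]
[ 1.25747058e+02 -9.20172120e-04 -8.20568226e-02] [0. 0. 0.]
```

Column seated (holder frame about x +2 mm, y +0.7 mm). From the picture the notch needs about 1.05 rad clockwise. I'll move over the knob first, then turn.

Request:
{"name": "apply_moves", "arguments": {"series": [{"linear": [0, -1.3, -2.4], "angular": [0, 0, 0], "grip": 0}, {"linear": [0, -1.35, -2.4], "angular": [0, 0, 0], "grip": 0}, {"linear": [0, -1.35, -2.4], "angular": [0, 0, 0], "grip": 0}, {"linear": [0, -1.35, -2.3], "angular": [0, 0, 0], "grip": 0}, {"linear": [1, 0, 0], "angular": [-6, 0, 0], "grip": 0}]}}

```text
time: 16.0
tool_pos: [0.5906, 0.227, 0.1526]
orientation: [0.05, 0.707, 0.05, -0.704]
wrist_force: [-1.5, -0.3, -0.7]
grip_width: 0.498
```

Request:
{"name": "apply_moves", "arguments": {"series": [{"linear": [1, 0, 0], "angular": [-7, 0, 0], "grip": 0}, {"linear": [1, 0, 0], "angular": [-7, 0, 0], "grip": 0}, {"linear": [1, 0, 0], "angular": [-7, 0, 0], "grip": 0}, {"linear": [1, 0, 0], "angular": [-7, 0, 0], "grip": 0}, {"linear": [1, 0, 0], "angular": [-7, 0, 0], "grip": 0}]}}

```text
time: 16.42
tool_pos: [0.5862, 0.2247, 0.1008]
orientation: [-0.262, -0.656, -0.262, 0.658]
wrist_force: [0.5, 0.5, -0.3]
grip_width: 0.501
```

Request:
{"name": "apply_moves", "arguments": {"series": [{"linear": [0, 0, 0], "angular": [-7, 0, 0], "grip": 0}, {"linear": [0, 0, 0], "angular": [-6, 0, 0], "grip": 0}, {"linear": [0, 0, 0], "angular": [0, 0, 0], "grip": 0}, {"linear": [0, 0, 0], "angular": [0, 0, 0], "grip": 0}, {"linear": [0, 0, 0], "angular": [0, 0, 0], "grip": 0}]}}

```text
time: 16.83
tool_pos: [0.5865, 0.2253, 0.1019]
orientation: [-0.332, -0.624, -0.332, 0.625]
wrist_force: [0.3, -0.4, -0.3]
grip_width: 0.5
```

Run:
```python
from h import *
plan([.5862,.2256,.014],np.pi/2+.985)
im,p=snap('wrist','w16.png'); np.savez('w16.npz',**{k:np.array(v) for k,v in p.items()})
print(proj(p,[.5862,.2256,.068]),proj(p,[.5862,.2256,.056]))
```

```text
lin cm (now-frame) [ 8.79 -0.04 -0.01] rot deg [-0.48  0.03  0.01] t 16.8333 q6 [ 0.24  0.62  1.36 -0.    1.17  0.84] F [ 0.3 -0.4 -0.3] tcp [0.5865 0.2253 0.1019]
[317.92605963 258.74621511] [317.97917923 253.29541946]
```

View pics/w16.png

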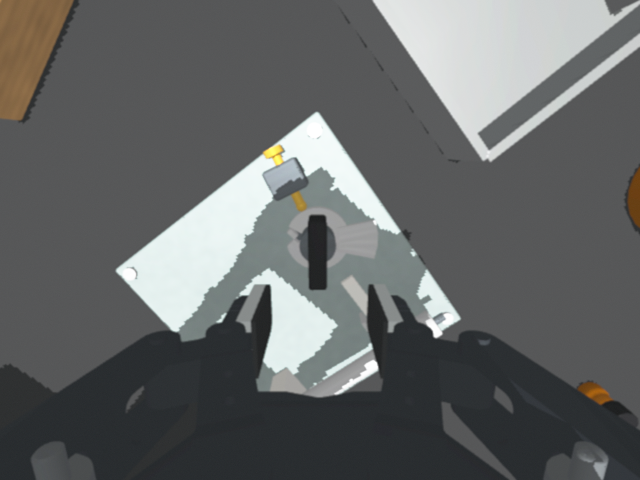

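The bar is aligned with the jaws (u≈317, v 215–290). I'll descend, close, then turn.

Request:
{"name": "apply_moves", "arguments": {"series": [{"linear": [2.2, 0, 0], "angular": [-0.4, 0, 0], "grip": 0}, {"linear": [2.5, 0, 0], "angular": [0, 0, 0], "grip": 0}, {"linear": [2.3, 0, 0], "angular": [0, 0, 0], "grip": 0}, {"linear": [1.2, 0, 0], "angular": [0, 0, 0], "grip": 0}, {"linear": [0.5, 0, 0], "angular": [0, 0, 0], "grip": 0}]}}

```text
time: 17.3
tool_pos: [0.5851, 0.2255, 0.013]
orientation: [-0.334, -0.622, -0.335, 0.624]
wrist_force: [-0.8, -1.0, 0.1]
grip_width: 0.497
```

Request:
{"name": "apply_moves", "arguments": {"series": [{"linear": [0, 0, 0], "angular": [0, 0, 0], "grip": -1}, {"linear": [0, 0, 0], "angular": [0, 0, 0], "grip": -1}, {"linear": [0, 0, 0], "angular": [0, 0, 0], "grip": -1}, {"linear": [0, 0, 0], "angular": [0, 0, 0], "grip": -1}, {"linear": [0, 0, 0], "angular": [0, 0, 0], "grip": -1}]}}

```text
time: 17.72
tool_pos: [0.5862, 0.2268, 0.0167]
orientation: [0.335, 0.623, 0.335, -0.622]
wrist_force: [-3.6, 3.3, 2.7]
grip_width: 0.127
```

Run:
```python
from h import *
plan([.5862,.2256,.014],np.pi/2+.985); print(sense()['grip_width'],sense()['moment'])
im,p=snap('wrist','w17.png'); np.savez('w17.npz',**{k:np.array(v) for k,v in p.items()})
```

```text
lin cm (now-frame) [0.27 0.07 0.1 ] rot deg [ 0.14 -0.07  0.01] t 17.7167 q6 [0.25 0.71 1.44 0.   0.99 0.83] F [-3.6  3.3  2.7] tcp [0.5862 0.2268 0.0167]
0.12663346054037658 [ 0.41286334  0.61355592 -0.03259651]
```

View pics/w17.png

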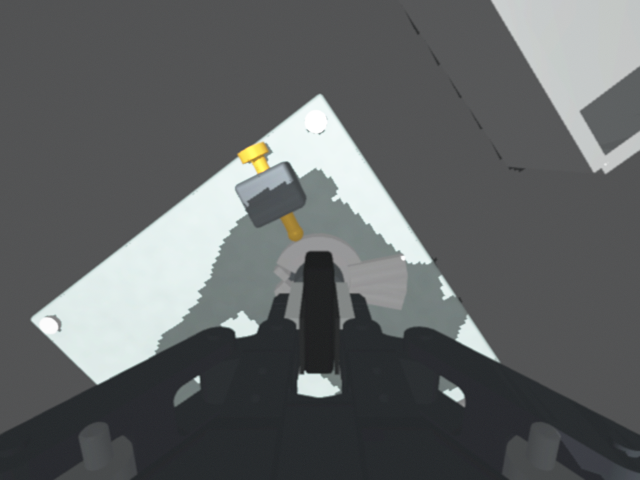

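Request:
{"name": "apply_moves", "arguments": {"series": [{"linear": [0, 0, 0], "angular": [4, 0, 0], "grip": -1}, {"linear": [0, 0, 0], "angular": [5, 0, 0], "grip": -1}, {"linear": [0, 0, 0], "angular": [5, 0, 0], "grip": -1}, {"linear": [0, 0, 0], "angular": [5, 0, 0], "grip": -1}, {"linear": [0, 0, 0], "angular": [5, 0, 0], "grip": -1}]}}

```text
time: 18.18
tool_pos: [0.586, 0.2269, 0.0167]
orientation: [0.197, 0.679, 0.197, -0.679]
wrist_force: [-5.5, 3.1, 2.8]
grip_width: 0.124
```

Request:
{"name": "apply_moves", "arguments": {"series": [{"linear": [0, 0, 0], "angular": [5, 0, 0], "grip": -1}, {"linear": [0, 0, 0], "angular": [5, 0, 0], "grip": -1}, {"linear": [0, 0, 0], "angular": [5, 0, 0], "grip": -1}, {"linear": [0, 0, 0], "angular": [5, 0, 0], "grip": -1}, {"linear": [0, 0, 0], "angular": [5, 0, 0], "grip": -1}]}}

```text
time: 18.6
tool_pos: [0.5859, 0.227, 0.0167]
orientation: [0.045, 0.706, 0.046, -0.706]
wrist_force: [-5.0, 4.3, 3.8]
grip_width: 0.13
```

Run:
```python
from h import *
plan([.5862,.2256,.014],np.pi/2+.985); print(sense()['grip_width'],sense()['moment'])
im,p=snap('wrist','w18.png'); np.savez('w18.npz',**{k:np.array(v) for k,v in p.items()})
```

```text
lin cm (now-frame) [ 0.27  0.15 -0.01] rot deg [-4.908e+01 -4.000e-02  6.000e-02] t 18.6 q6 [0.25 0.71 1.44 0.   0.99 1.69] F [-5.   4.3  3.8] tcp [0.5859 0.227  0.0167]
0.1295904670241223 [0.55320426 0.80567013 0.11258089]
```

View pics/w18.png

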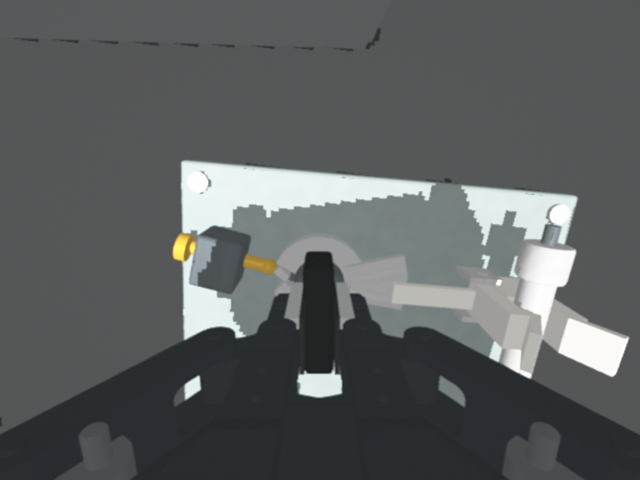

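Request:
{"name": "apply_moves", "arguments": {"series": [{"linear": [0, 0, 0], "angular": [2, 0, 0], "grip": -1}, {"linear": [0, 0, 0], "angular": [2, 0, 0], "grip": -1}, {"linear": [0, 0, 0], "angular": [2, 0, 0], "grip": -1}, {"linear": [0, 0, 0], "angular": [1, 0, 0], "grip": -1}, {"linear": [0, 0, 0], "angular": [0, 0, 0], "grip": -1}]}}

```text
time: 19.07
tool_pos: [0.5859, 0.2271, 0.0167]
orientation: [0.003, 0.707, 0.004, -0.707]
wrist_force: [-5.4, 4.3, 3.5]
grip_width: 0.123
```

Run:
```python
from h import *
plan([.5862,.2256,.014],np.pi/2+.985); print(sense()['grip_width'],sense()['moment'])
im,p=snap('wrist','w19.png'); np.savez('w19.npz',**{k:np.array(v) for k,v in p.items()})
a=cv2.imread('pics/w18.png')[200:310,150:320];b=cv2.imread('pics/w19.png')[200:310,150:320]
cv2.imwrite('pics/w19z.png',cv2.resize(np.vstack([a,b]),None,fx=2.7*1.0,fy=2.7,interpolation=cv2.INTER_CUBIC))
```

```text
lin cm (now-frame) [ 0.27  0.15 -0.03] rot deg [-5.591e+01 -4.000e-02  7.000e-02] t 19.0667 q6 [0.25 0.71 1.44 0.   0.99 1.81] F [-5.4  4.3  3.5] tcp [0.5859 0.2271 0.0167]
0.12316681448572483 [ 0.51297729  0.88401893 -0.09089953]
```

View pics/w19z.png

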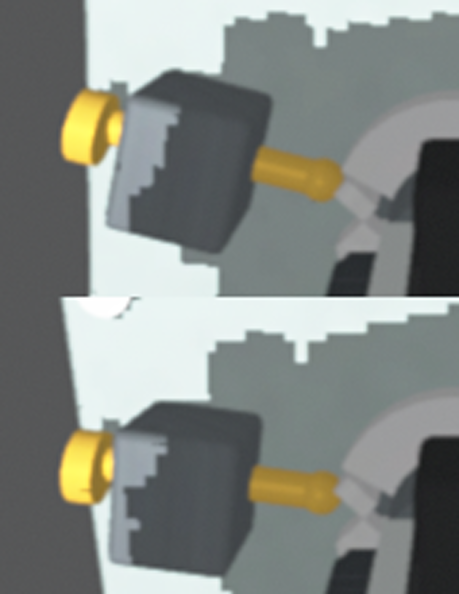

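Request:
{"name": "apply_moves", "arguments": {"series": [{"linear": [0, 0, 0], "angular": [2, 0, 0], "grip": -1}, {"linear": [0, 0, 0], "angular": [2, 0, 0], "grip": -1}, {"linear": [0, 0, 0], "angular": [0, 0, 0], "grip": -1}, {"linear": [0, 0, 0], "angular": [0, 0, 0], "grip": -1}, {"linear": [0, 0, 0], "angular": [0, 0, 0], "grip": -1}]}}

```text
time: 19.53
tool_pos: [0.5859, 0.2271, 0.0167]
orientation: [0.022, -0.707, 0.021, 0.707]
wrist_force: [-5.9, 4.3, 4.7]
grip_width: 0.128
```

Run:
```python
from h import *
plan([.5862,.2256,.014],np.pi/2+.985); print(sense()['grip_width'],sense()['moment'])
im,p=snap('wrist','w20.png')
a=cv2.imread('pics/w19.png')[200:310,150:320];b=cv2.imread('pics/w20.png')[200:310,150:320]
cv2.imwrite('pics/w20z.png',cv2.resize(np.vstack([a,b]),None,fx=2.7*1.0,fy=2.7,interpolation=cv2.INTER_CUBIC))
```

```text
lin cm (now-frame) [ 0.27  0.15 -0.04] rot deg [-5.987e+01 -4.000e-02  8.000e-02] t 19.5333 q6 [0.25 0.71 1.44 0.   0.99 1.88] F [-5.9  4.3  4.7] tcp [0.5859 0.2271 0.0167]
0.12757648191668144 [ 0.59723333  0.81624621 -0.06103705]
```

View pics/w20z.png

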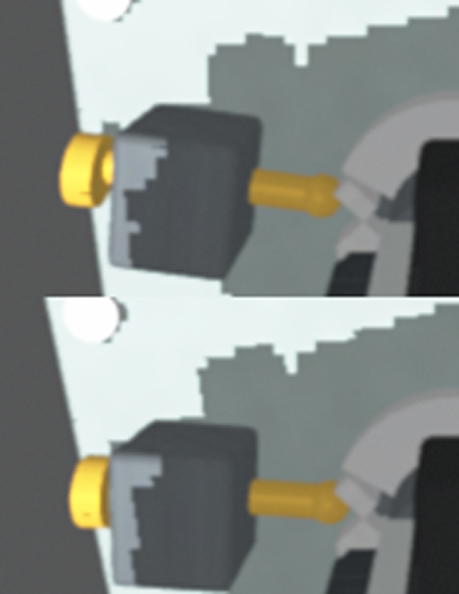

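Request:
{"name": "apply_moves", "arguments": {"series": [{"linear": [0, 0, 0], "angular": [2, 0, 0], "grip": -1}, {"linear": [0, 0, 0], "angular": [1, 0, 0], "grip": -1}, {"linear": [0, 0, 0], "angular": [0, 0, 0], "grip": -1}, {"linear": [0, 0, 0], "angular": [0, 0, 0], "grip": -1}, {"linear": [0, 0, 0], "angular": [0, 0, 0], "grip": -1}]}}

```text
time: 20.0
tool_pos: [0.5858, 0.2272, 0.0167]
orientation: [0.04, -0.706, 0.039, 0.706]
wrist_force: [-5.0, 3.7, 3.1]
grip_width: 0.131
```

Run:
```python
from h import *
plan([.5862,.2256,.014],np.pi/2+.985); print(sense()['grip_width'],sense()['moment'])
im,p=snap('wrist','w21.png')
a=cv2.imread('pics/w20.png')[200:310,150:320];b=cv2.imread('pics/w21.png')[200:310,150:320]
cv2.imwrite('pics/w21z.png',cv2.resize(np.vstack([a,b]),None,fx=2.7*1.0,fy=2.7,interpolation=cv2.INTER_CUBIC))
```

```text
lin cm (now-frame) [ 0.27  0.15 -0.05] rot deg [-6.286e+01 -3.000e-02  8.000e-02] t 20.0 q6 [0.25 0.71 1.44 0.   0.99 1.93] F [-5.   3.7  3.1] tcp [0.5858 0.2272 0.0167]
0.13100433193827535 [ 0.60811673  0.85339898 -0.03501906]
```

View pics/w21z.png

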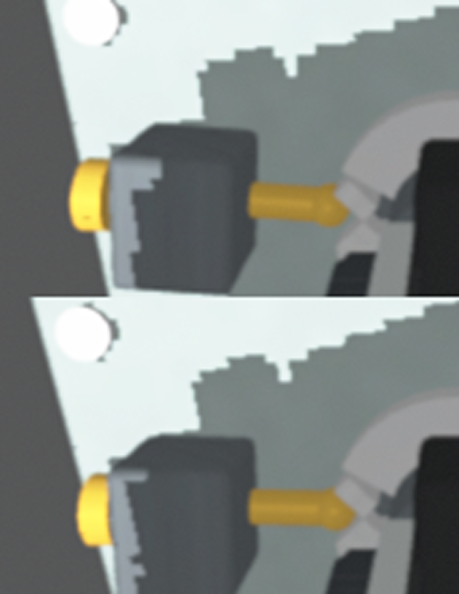

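Request:
{"name": "apply_moves", "arguments": {"series": [{"linear": [0, 0, 0], "angular": [2, 0, 0], "grip": -1}, {"linear": [0, 0, 0], "angular": [0, 0, 0], "grip": -1}, {"linear": [0, 0, 0], "angular": [0, 0, 0], "grip": -1}, {"linear": [0, 0, 0], "angular": [0, 0, 0], "grip": -1}, {"linear": [0, 0, 0], "angular": [0, 0, 0], "grip": -1}]}}

```text
time: 20.47
tool_pos: [0.5858, 0.2272, 0.0167]
orientation: [0.052, -0.705, 0.051, 0.705]
wrist_force: [-4.9, 3.7, 3.8]
grip_width: 0.124
```

Run:
```python
from h import *
plan([.5862,.2256,.014],np.pi/2+.985); print(sense()['grip_width'],sense()['moment'])
im,p=snap('wrist','w22.png')
a=cv2.imread('pics/w21.png')[200:310,150:320];b=cv2.imread('pics/w22.png')[200:310,150:320]
cv2.imwrite('pics/w22z.png',cv2.resize(np.vstack([a,b]),None,fx=2.7*1.0,fy=2.7,interpolation=cv2.INTER_CUBIC))
```

```text
lin cm (now-frame) [ 0.27  0.15 -0.06] rot deg [-6.484e+01 -3.000e-02  8.000e-02] t 20.4667 q6 [0.25 0.71 1.44 0.   0.99 1.96] F [-4.9  3.7  3.8] tcp [0.5858 0.2272 0.0167]
0.12403912487803068 [0.60337988 0.93991039 0.04879778]
```

View pics/w22z.png

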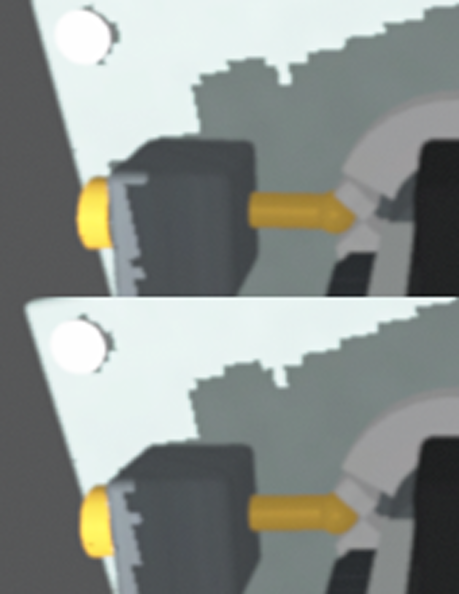

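The follower tip sits at the bottom of the V and the moment has gone through zero. Releasing the knob.

Request:
{"name": "apply_moves", "arguments": {"series": [{"linear": [0, 0, 0], "angular": [0, 0, 0], "grip": -0.5}, {"linear": [0, 0, 0], "angular": [0, 0, 0], "grip": -0.4}, {"linear": [0, 0, 0], "angular": [0, 0, 0], "grip": -0.4}, {"linear": [0, 0, 0], "angular": [0, 0, 0], "grip": -0.4}, {"linear": [0, 0, 0], "angular": [0, 0, 0], "grip": -0.4}]}}

```text
time: 20.93
tool_pos: [0.5868, 0.2256, 0.0154]
orientation: [-0.052, 0.705, -0.052, -0.705]
wrist_force: [-0.6, 0.2, -0.2]
grip_width: 0.301
```

Run:
```python
from h import *
plan([.5862,.2256,.014],np.pi/2+.985); print(sense()['grip_width'],sense()['moment'])
im,p=snap('wrist','w23.png')
```

```text
lin cm (now-frame) [0.14 0.01 0.06] rot deg [-6.488e+01 -4.000e-02 -2.000e-02] t 20.9333 q6 [ 0.25  0.72  1.44 -0.    0.99  1.96] F [-0.6  0.2 -0.2] tcp [0.5868 0.2256 0.0154]
0.3007985236058157 [-0.01264432  0.00141088  0.02591995]
```

View pics/w23.png

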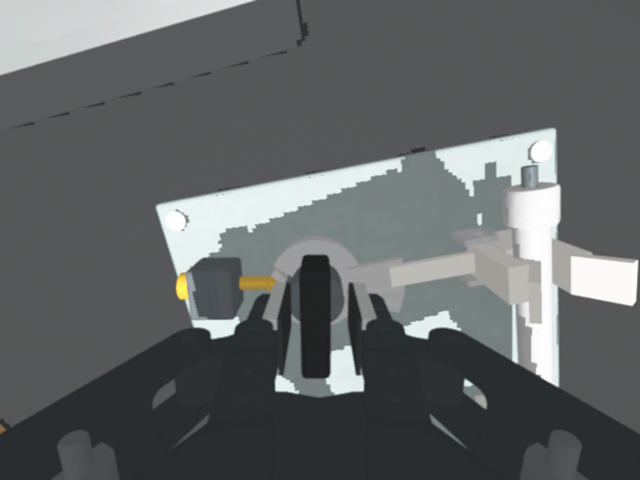

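Released with the bar free between the fingers and the follower still in. I'll lift straight up and check.

Request:
{"name": "apply_moves", "arguments": {"series": [{"linear": [-1, 0, 0], "angular": [0, 0, 0], "grip": -0.4}, {"linear": [-2, 0, 0], "angular": [0, 0, 0], "grip": -0.4}, {"linear": [-3, 0, 0], "angular": [0, 0, 0], "grip": -0.4}, {"linear": [-3, 0, 0], "angular": [0, 0, 0], "grip": -0.4}, {"linear": [-3, 0, 0], "angular": [0, 0, 0], "grip": -0.4}]}}

```text
time: 21.4
tool_pos: [0.5863, 0.2257, 0.1371]
orientation: [-0.052, 0.705, -0.052, -0.705]
wrist_force: [0.7, 0.4, 1.2]
grip_width: 0.302
```

Request:
{"name": "apply_moves", "arguments": {"series": [{"linear": [-2, 0, 2], "angular": [0, 0, 0], "grip": -0.4}, {"linear": [-1, 0, 3], "angular": [0, 0, 0], "grip": -0.4}, {"linear": [0, 0, 3], "angular": [0, 0, 0], "grip": -0.4}, {"linear": [0, 0, 0], "angular": [0, 0, 0], "grip": -0.4}, {"linear": [0, 0, 0], "angular": [0, 0, 0], "grip": -0.4}]}}

```text
time: 21.82
tool_pos: [0.5064, 0.2379, 0.1665]
orientation: [-0.052, 0.706, -0.051, -0.705]
wrist_force: [0.1, 0.4, 0.7]
grip_width: 0.301
```

Run:
```python
from h import *
plan([.5862,.2256,.014])
im,p=snap('wrist','w24.png'); np.savez('w24.npz',**{k:np.array(v) for k,v in p.items()})
im,p=snap('scene','s24.png')
cv2.imwrite('pics/s24y.png',cv2.resize(im[270:450,370:560,::-1],None,fx=3.3,fy=3.3,interpolation=cv2.INTER_CUBIC))
```

```text
lin cm (now-frame) [15.26  0.07 -8.05] rot deg [0. 0. 0.] t 21.8167 q6 [ 0.3   0.43  1.48 -0.    1.22  2.02] F [0.1 0.4 0.7] tcp [0.5064 0.2379 0.1665]
```

View pics/w24.png

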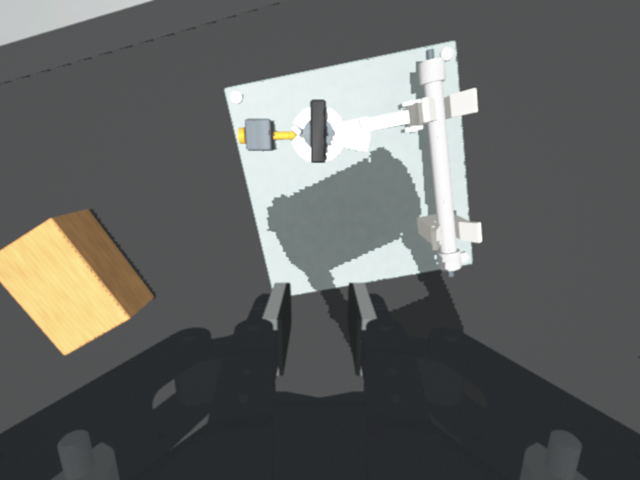

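View pics/s24y.png

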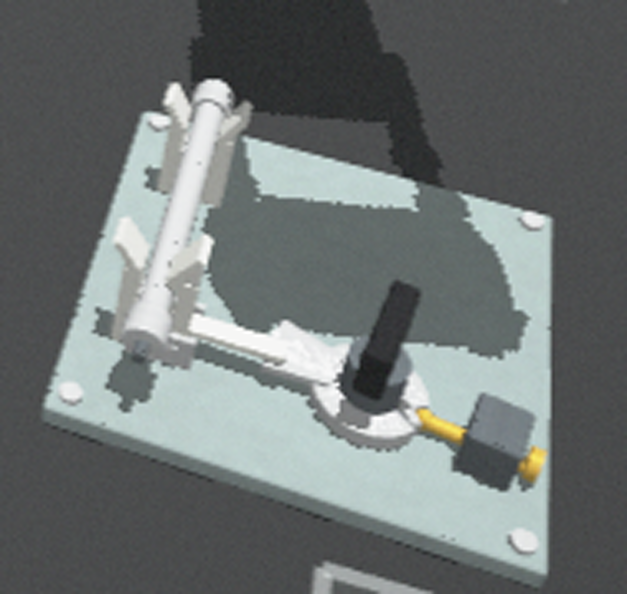

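Run:
```python
from h import *
o=np.array([.5403,.1297]);th=.0403;c,s=np.cos(th),np.sin(th);R2=np.array([[c,-s],[s,c]])
im=cv2.imread('pics/s24.png');p=cams.camera_params('scene')
for z,col in ((.048,(0,0,255)),(.053,(0,255,0))):
    for x in (-.035,-.02,0,.02,.03,):
        pass
    a,b=[proj(p,[*(o+R2@[x,0.0]),z+.0]) for x in (-.042,.042)]
    print(z,a,b)
# tube edge midpoints in image at rows
g=cv2.cvtColor(im,cv2.COLOR_BGR2GRAY)
Z=cv2.resize(im[285:385,395:450],None,fx=6,fy=6,interpolation=cv2.INTER_CUBIC)
for z,col in ((.048,(0,0,255)),(.053,(0,200,0))):
    for x in np.arange(-.05,.051,.01):
        q=(proj(p,[*(o+R2@[x,0.0]),z])-[395,285]+.5)*6; cv2.circle(Z,tuple(int(v) for v in q),2,col,-1)
cv2.imwrite('pics/s24o.png',Z)
```

```text
0.048 [429.40071258 313.25948955] [418.59127096 350.48005816]
0.053 [429.85978712 311.00659986] [419.04668103 348.17506946]
```

View pics/s24o.png

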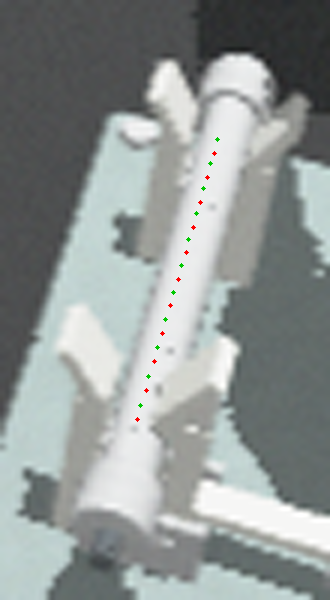

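The projected seat line runs along the tube and parallel to it, the jaw overlaps the tube, and the follower is in. Handing in.

Run:
```python
from h import *
s=sense(); print(s['time'],np.abs(s['joint_vel']).max(),s['wrist_force'])
print(order.finish_job())
```

```text
21.9167 0.02324026291846292 [-0.50697309 -0.23961964 -0.19137805]
the job is handed in; nothing more can be done
None
```

I pressed the long column home in the cradle and clip, then turned the cam knob about 65° clockwise until the follower dropped into the notch. I released everything and handed in at 21.9 s; no verdict is reported.

**Last checks**
- **Column:** Force rose to about 19 N, fell to 6 N as the jaw snapped shut, then rose to 20 N when pressed against the floor. The axis was then about 47 mm up. The wrist view after release put it roughly 2 mm endways and 0.7 mm sideways from the seat.
- **Jaw:** Its tail returned to the shut position, and it lies over the tube in the final picture.
- **Cam and follower:** The knob's moment passed through zero, the brass tip sat at the bottom of the V, and the end button had moved in. It stayed there after release.
- **Bystanders:** I did not go near the short column or the vials. I did not measure their positions again at the end.

**What failed or disagreed**
- **Grasps:** The first two grasps closed on air above the tube. The fingertips looked about 30 mm behind the reported tool point, so I gripped 30 mm lower and that worked.
- **Final scene view:** The projected seat line ran parallel to the tube but roughly a pixel to one side. I judged that to be within the 2 mm camera calibration.

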